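# Stow a tin in the adjustable rack and close the sliding retainer

## Task

Slide open the retainer with the red grip on the steel rack, take the blue tin out of the grey bin and stand it upright in the rack beside the green tin, lined up with it. Then slide the retainer gently closed until both tins stand snug between it and the end wall. Leave the ramekin, salt shaker, pepper mill and spice jar alone.

Things in the scene. Friction and masses are not known exactly. Their poses are not given: they have to be found in the camera images.
- rack: Steel rack fixed to the worktop, 68 (x) x 236 (y) mm, origin at centre of underside. Channel along y, 52 mm wide (x -26 to +26), floor at z = 8 mm, lips up to z = 20 mm. Inner face of the end wall at y = -105 mm, its top at z = 98 mm. Tins stand in a row from the end wall towards +y. Fully open, two tins have 22 mm to spare: fingers fit before and behind a tin, not along the row.
- retainer (a joint): Retainer slide in m, 0 to 0.082, growing towards the rack's +y (opening). Its flat upright plate (48 mm wide, 6 mm thick, top 98 mm above the worktop) closes the row from the +y side; free length between end wall and plate is 64 mm + joint value (two tins closed up: 124 mm). It moves stiffly (about 2 N) and stays where it is left.
- retainer_grip (a point): Point in the red grip on the retainer, on its vertical axis, 112 mm above the worktop. The grip is a block 30 mm (rack x) by 18 mm (rack y), from 75 to 125 mm above the worktop, 36 mm behind the tin side of the plate. It moves with the retainer; its axes are the rack's.
- bin: Narrow deep grey plastic bin fixed to the worktop, outside 150 (x) x 60 (y) x 96 (z) mm, walls and floor 4 mm, origin at the centre of its underside. Inside 142 x 52 mm.
- tin_blue: Loose blue tin with a paper band and a bright lid with a blue top, 62 (x) x 44 (y) x 89 (z) mm, 0.15 to 0.31 kg, origin at the centre of its underside, z up. Starts standing in the bin, its 62 mm side along the bin's length: there is room for fingers only at the two ends of its 62 mm length. In the rack its 62 mm side lies along the row.
- tin_green: Loose green tin of the same form and size, with a green top; starts standing in the rack near the end wall (up to 5 mm from it), its 62 mm side along the row.
- ramekin: Bystander: small white ramekin, 69 mm across, 38 mm high, origin at the centre of its underside.
- salt: Bystander: clear salt shaker with a grey top, 44 mm across, 90 mm high, origin at the centre of its underside.
- mill: Bystander: dark wooden pepper mill, 58 mm across, 150 mm high, origin at the centre of its underside.
- spice: Bystander: spice jar with a pale brown top, 41 mm across, 105 mm high, origin at the centre of its underside.
There are look-alikes about, which are no part of the job. Leave any orange look-alike of the tin_blue alone.

How it is judged:
By the outcome, as a careful person would: the job done as asked, in the order asked, and still so for the second after the job is handed in, with the robot touching nothing.
It also fails if it takes over 64 s, if anything falls off the work surface, if the arm or the gripper's body presses on something with over 40 N, if the wrist force passes 120 N, or if a joint passes its speed limit or range.

## Robot

A 7-joint arm with a two-finger parallel gripper is mounted at the origin on a cart in front of the work surface, level with it; the furniture and walls round the work are solid. World frame = base frame: x ahead of the robot, y to its left, z up, the work surface at z = 0. Lengths are in m, angles in rad, forces in N, time in s.
With the tool pointing down it reaches from about 0.425 to 0.875 m from the base axis. Payload 8.4 kg.
Tool frame: the origin (TCP) lies at the very end of the fingers, on their centre line; the grasp point (between the pads) lies 19 mm behind it; x points along the fingers, z is the direction in which the jaws open and shut, and the axes are right-handed (so a half turn about x gives the same grasp; the last joint's range is limited). The gripper opens to 85 mm and grips with 20 to 120 N. Pads are 22 mm wide; open, the fingers measure 114 mm over their backs; the gripper's body (76 mm by 85 mm) begins 54 mm behind the grasp point. The pads swing forward as they close: fully open they stand 13 mm farther back than shut.
Start: joints at [-1.338, 0.333, 0.04, 1.465, -0.013, 1.343, -0.059], TCP at [0.212, 0.615, 0.231] pointing down, gripper open.
Joint ranges: [-2.58, 2.58], [-0.38, 2.09], [-1.3, 1.39], [0.25, 2.4], [-1.5, 4.64], [0.08, 2.09], [-2.65, 2.65]. Speed limits (rad/s): [2.22, 2.22, 2.79, 2.79, 3.14, 3.14, 3.14].

## Interface

Orientations are given as a unit quaternion [x, y, z, w].
In Python, from bench import r gives the robot as it stands.
- The arm moves only by the shell command python3 -m creep 'ROWS' [FORCE]. ROWS is JSON, one flat list of numbers, 7 for each row, row after row: the shift along the tool's x, y, z in m, then the turn, a rotation vector about the tool's x, y, z in rad, then the opening, from 0 (shut) to 1 (fully open). In form: [x, y, z, ax, ay, az, hand, x, y, z, ax, ay, az, hand, ...]. A call has exactly 10 rows; each row shifts and turns the commanded pose from where the row before left it, along the tool's axes as they then stand; what a row does not reach is not made up. A row lasts 1/12 s, in which the tool goes at most 41.7 mm and 7.16 degrees, less where a joint would pass 70% of its speed; a pose out of reach is approached as far as the arm can. A call with a gripper value outside its range is refused whole. The fingers move at their own pace and stop on an object; FORCE is the grip in N (left out, the last holds). Time passes only in rows, so rows that do not move let the fingers close, or fill a call up. It gives the time, the measured TCP pose, the force and the opening at its end, in the units of the state.
- r.get_state(): the state, without advancing time (a new reading comes with each control period).
- r.grab_frame(name): name is "scene" or "top"; returns the picture (384x512x3 uint8, blue, green, red); there is no depth.
- r.calibration(name): a dict with "mtx" (3x3 intrinsics, pixels), "k1" (the pictures are not rectified: a ray, as slopes to the right and down, at radius r is drawn at 1 + k1 r^2 times it, then the intrinsics apply), "rvec" (rotation vector, rad) and "tvec" (3), from world to camera coordinates, as OpenCV has them. Camera axes: x right, y down, z forward; pixel columns grow to the right and rows downward; lengths in m; the calibration is good to about 2 mm. A picture is of the moment at which its call begins. calibration takes no time and is no camera call.
- r.hand_in(): hands the job in, once; it reports no verdict.
Trained networks look in the newest picture that a camera, given by its name, has taken for a name from the list of things; names that differ only in an ending like _2 or _b are one class to them, and where a whole thing is asked for, a point or a joint stands for the part that bears it (a point fixed in the world has none). Each returns a list of dicts, best first, with "conf" (0 to 1); they miss things now and then, are a little off and sometimes report something else, mostly with a low value. They report only what shows in the picture. A call takes as long as a camera call. They do not tell look-alikes from the thing itself.
- r.outline_of(label, camera): "pixels" (384x512 bool, what is visible of it) and "bbox" ([left, top, right, bottom] in pixels, round what is visible of it).
The state is a dict: "t": time; "qpos": joint angles; "joint_vel": joint speeds; "tau": joint torques, N m; "tcp_pos": TCP position; "eef_rot": TCP orientation; "wrist_force": force on the tool from outside, world axes, zero at the start; "wrist_torque": the same for the moment, N m; "opening": finger opening in m.
Only numpy, scipy, OpenCV 4.12 (cv2) and the standard library are available. Lean on these libraries where they do the work, as an engineer would, in place of code of your own. Each camera call takes 0.05 s, during which the arm holds its last target.

## Working session

There is one attempt and no reset: what is moved stays moved. The work goes in short steps, Python scripts to look and compute and a shell command to move; the robot and the scene stay as the last step left them, time stands still between calls to the robot, and variables do not carry over. Pictures are saved under pics/ and viewed, and the job is handed in when it is done.

```bash
ls; mkdir -p pics
python3 - <<'E'
from bench import r
import cv2
print(r.get_state())
for n in ("scene","top"):
    im=r.grab_frame(n); cv2.imwrite(f"pics/{n}0.png",im); c=r.calibration(n); print(n,c)
E
```

```text
pics
{'t': 0.0, 'qpos': array([-1.33819974,  0.3339045 ,  0.03988197,  1.46628827, -0.01339828,
        1.34331321, -0.05856176]), 'joint_vel': array([ 8.44505727e-05, -1.16369505e-03, -1.16507680e-03, -2.80691157e-04,
       -2.16886909e-04, -5.09427032e-04, -2.23203330e-04]), 'tau': array([ 7.52466640e-04, -6.58565068e+01,  1.36581626e+00, -4.05559838e+01,
        1.67941122e-02,  1.27752288e-02,  1.99833494e-05]), 'tcp_pos': array([0.211613  , 0.61409322, 0.23041721]), 'eef_rot': array([-0.41091164,  0.57617118,  0.41017031,  0.57527273]), 'wrist_force': array([-1.38174531,  0.11136836,  1.1396673 ]), 'wrist_torque': array([-0.02969512,  0.04119403,  0.01013626]), 'opening': 0.08543179629472744}
scene {'mtx': array([[413.58398029,   0.        , 255.07873583],
       [  0.        , 413.58398029, 190.41301034],
       [  0.        ,   0.        ,   1.        ]]), 'k1': -0.15034684827912156, 'rvec': array([ 1.88576747, -0.75446195,  0.48735525]), 'tvec': array([-0.41752777,  0.24035179,  0.63816826])}
top {'mtx': array([[350.58572134,   0.        , 253.26477244],
       [  0.        , 350.58572134, 192.24939389],
       [  0.        ,   0.        ,   1.        ]]), 'k1': -0.05777595389742639, 'rvec': array([ 2.13780094, -2.05608576,  0.24578926]), 'tvec': array([-0.02907382,  0.60500398,  0.97643974])}
```

View pics/scene0.png

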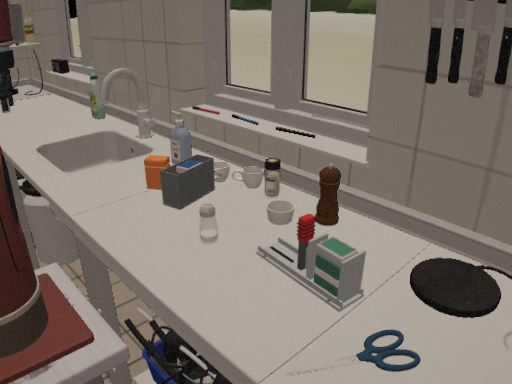

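View pics/top0.png

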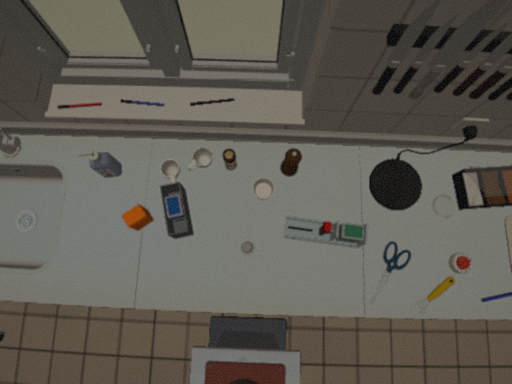

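The scene picture shows the bin (190,180) with the blue tin, an orange look-alike standing outside it (157,172), and the rack (310,265) with the red grip (306,230) and green tin (337,262). In the top picture the blue tin is at (174,205), the orange one at (137,217), the red grip at (327,227) and the green tin at (352,231).

```bash
cat > h.py <<'E'
from bench import r
import cv2, numpy as np
from scipy.spatial.transform import Rotation as R
from scipy.optimize import least_squares
C={n:r.calibration(n) for n in("scene","top")}
def dist(c): return np.array([c['k1'],0,0,0,0.])
def proj(n,P):
    c=C[n]; return cv2.projectPoints(np.atleast_2d(np.array(P,float)),c['rvec'],c['tvec'],c['mtx'],dist(c))[0][:,0]
def ray(n,uv):
    c=C[n]; x=cv2.undistortPoints(np.array(uv,float).reshape(-1,1,2),c['mtx'],dist(c))[:,0]
    Rm=cv2.Rodrigues(c['rvec'])[0]; d=np.c_[x,np.ones(len(x))]@Rm; o=-Rm.T@c['tvec']; return o,d
def onz(n,uv,z):
    o,d=ray(n,uv); return o+d*((z-o[2])/d[:,2])[:,None]
def tri(uvs,uvt):
    res=[]
    for a,b in zip(np.atleast_2d(uvs),np.atleast_2d(uvt)):
        f=lambda p:np.r_[proj("scene",p)[0]-a,proj("top",p)[0]-b]
        s=least_squares(f,[.6,0,.05]); res.append(np.r_[s.x,np.abs(s.fun).max()])
    return np.array(res)
def crop(n,box,k,name,im=None):
    im=r.grab_frame(n) if im is None else im
    x0,y0,x1,y1=box; o=cv2.resize(im[y0:y1,x0:x1],None,fx=k,fy=k,interpolation=cv2.INTER_CUBIC); cv2.imwrite(f"pics/{name}.png",o); return im
E
python3 - <<'E'
from h import *
s=cv2.imread("pics/scene0.png");t=cv2.imread("pics/top0.png")
a=cv2.resize(s[130:220,140:300],None,fx=5,fy=5,interpolation=2);b=cv2.resize(s[200:305,250:380],None,fx=5.5,fy=5.5,interpolation=2)
cv2.imwrite("pics/c1.png",a);cv2.imwrite("pics/c2.png",b)
cv2.imwrite("pics/c3.png",cv2.resize(t[140:250,110:210],None,fx=5,fy=5,interpolation=2))
cv2.imwrite("pics/c4.png",cv2.resize(t[205:255,275:375],None,fx=8,fy=8,interpolation=2))
print(proj("top",[[0,0,0],[.21,.615,.23]]),proj("scene",[[0,0,0],[.21,.615,.23]]))
for l in ["rack","retainer_grip","bin","tin_blue","tin_green","ramekin","salt","mill","spice"]:
    for c in ("scene","top"):
        print(l,c,[(round(d['conf'],2),d['bbox'],int(d['pixels'].sum())) for d in r.outline_of(l,c)])
E
```

```text
[[243.05804017 404.64372462]
 [-10.79510088 327.0751352 ]] [[  7.67256312 332.83351942]
 [  8.6536946  114.19036844]]
rack scene [(0.62, [290.2, 214.4, 326.8, 277.9], 1252), (0.6, [255.7, 213.9, 367.1, 310.6], 3821), (0.42, [265.0, 198.9, 295.1, 223.7], 560)]
rack top [(0.74, [286.2, 220.3, 364.0, 246.8], 1234)]
retainer_grip scene [(0.92, [290.7, 211.1, 330.0, 280.1], 1169)]
retainer_grip top [(0.89, [312.2, 222.6, 338.0, 243.8], 436)]
bin scene [(0.6, [160.7, 152.4, 215.9, 208.2], 2081)]
bin top [(0.74, [160.1, 180.0, 192.9, 237.0], 854), (0.72, [277.2, 147.7, 304.7, 176.9], 456)]
tin_blue scene [(0.81, [143.4, 154.7, 170.0, 189.9], 581), (0.7, [178.0, 159.1, 198.7, 174.5], 175)]
tin_blue top [(0.97, [161.9, 197.2, 182.8, 222.2], 418), (0.97, [124.2, 201.6, 155.0, 229.0], 541), (0.69, [238.3, 242.1, 252.3, 257.1], 156)]
tin_green scene [(0.7, [314.5, 238.7, 358.6, 298.8], 1407), (0.55, [268.4, 199.7, 294.2, 225.1], 591)]
tin_green top [(0.64, [337.4, 224.7, 365.5, 243.9], 471)]
ramekin scene [(0.93, [265.1, 201.0, 293.9, 222.7], 605)]
ramekin top [(0.61, [253.5, 177.1, 275.8, 199.1], 398)]
salt scene [(0.62, [197.0, 203.2, 220.5, 245.7], 663), (0.34, [177.1, 158.7, 197.7, 172.2], 181)]
salt top []
mill scene [(0.95, [315.4, 164.3, 339.4, 226.3], 1173)]
mill top [(0.56, [278.7, 147.6, 303.4, 178.7], 424)]
spice scene [(0.69, [264.8, 160.6, 285.1, 198.3], 581)]
spice top [(0.5, [223.9, 150.9, 235.6, 173.3], 255)]
```

View pics/c1.png

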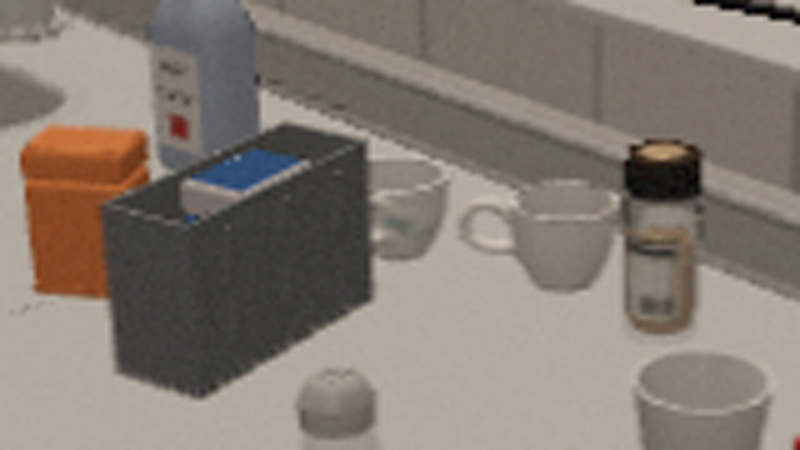

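View pics/c2.png

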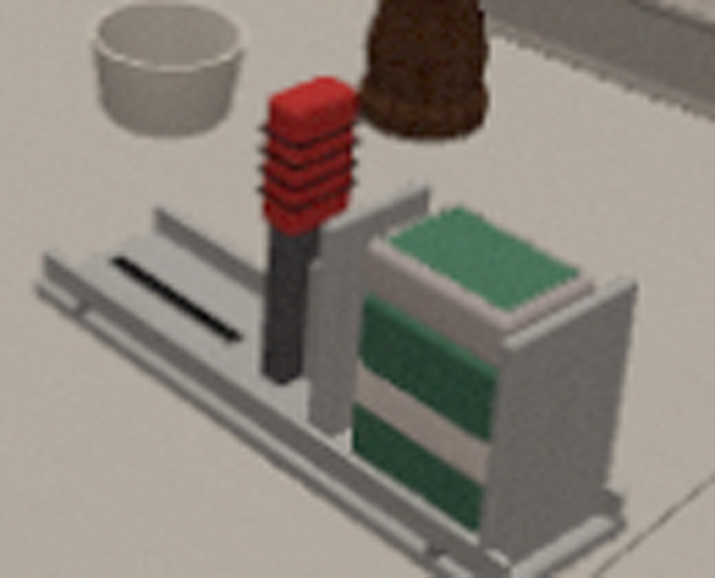

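View pics/c3.png

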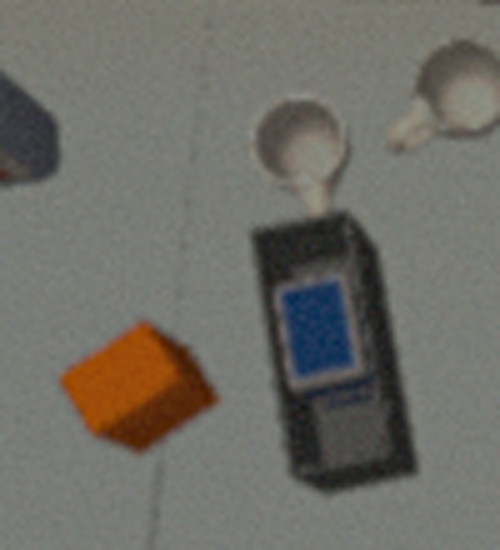

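View pics/c4.png

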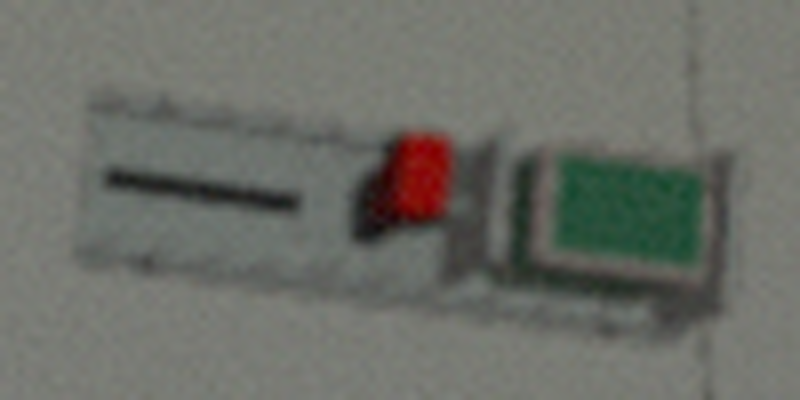

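Candidates for the blue tin: the blue top in the bin (scene 188,166 / top 174,205), the orange block (scene 157,172 / top 137,217) and the blue-grey bottle (scene 181,150). By the description I choose the blue-topped tin in the bin, and the crops confirm it. Next I fit the poses.

```bash
cat > fit.py <<'E'
from h import *
def T(p,L):
    x,y,a=p; c,s=np.cos(a),np.sin(a); L=np.atleast_2d(np.array(L,float)); return np.c_[x+c*L[:,0]-s*L[:,1],y+s*L[:,0]+c*L[:,1],L[:,2]]
def fit(obs,p0,free=None):
    # obs: list of (cam, local pt, uv)
    def f(p): return np.concatenate([proj(c,T(p,l))[0]-np.array(u) for c,l,u in obs])
    s=least_squares(f,p0,loss='soft_l1'); return s.x,s.fun.reshape(-1,2)
def segs(n,im,p,edges,col,box,k):
    for a,b in edges:
        q=(proj(n,T(p,[a,b]))-np.array(box[:2])+.5)*k
        cv2.line(im,tuple(int(v) for v in q[0]),tuple(int(v) for v in q[1]),col,1,cv2.LINE_AA)
def boxe(cx,cy,lx,ly,z0,z1):
    r4=[(cx+sx*lx/2,cy+sy*ly/2) for sx,sy in((1,1),(-1,1),(-1,-1),(1,-1))]
    e=[]
    for i in range(4):
        j=(i+1)%4
        e+=[((*r4[i],z0),(*r4[j],z0)),((*r4[i],z1),(*r4[j],z1)),((*r4[i],z0),(*r4[i],z1))]
    return e
E
python3 - <<'E'
from fit import *
s=cv2.imread("pics/scene0.png");t=cv2.imread("pics/top0.png")
# colour blobs
def blob(im,lo,hi,box):
    x0,y0,x1,y1=box;h=cv2.cvtColor(im[y0:y1,x0:x1],cv2.COLOR_BGR2HSV);m=cv2.inRange(h,np.array(lo),np.array(hi))
    n,l,st,ce=cv2.connectedComponentsWithStats(m);i=1+np.argmax(st[1:,4]);pts=np.argwhere(l==i)[:,::-1]+[x0,y0]
    return ce[i]+[x0,y0],st[i,4],cv2.minAreaRect(pts.astype(np.float32))
B=((100,90,40),(125,255,255));G=((55,60,30),(95,255,255))
for nm,im,bx,gx in(("scene",s,(170,150,210,180),(300,225,375,265)),("top",t,(160,190,190,225),(335,220,370,248))):
    print(nm,"blue",blob(im,*B,bx),"green",blob(im,*G,gx))
bb=blob(s,*B,(170,150,210,180))[0];bt=blob(t,*B,(160,190,190,225))[0]
print("blue top tri",tri(bb,bt));
E
```

```text
scene blue (array([188.83505155, 163.46391753]), np.int32(97), ((188.56895446777344, 163.67242431640625), (6.4993367195129395, 20.6121826171875), 68.19859313964844)) green (array([337.04152249, 246.43944637]), np.int32(289), ((337.19342041015625, 246.55191040039062), (31.76104736328125, 12.043944358825684), 29.05460548400879))
top blue (array([173.01030928, 205.28350515]), np.int32(194), ((172.9440155029297, 205.19198608398438), (16.994117736816406, 11.448668479919434), 79.69515228271484)) green (array([353.30243902, 230.91707317]), np.int32(205), ((353.3699951171875, 230.9099884033203), (18.24335479736328, 11.313708305358887), 8.13010311126709))
blue top tri [[0.55070135 0.22576586 0.0960263  0.41668943]]
```

```bash
cat > show.py <<'E'
from fit import *
def overlay(s,t,pb,pr,q,tag,green=None,blue=None):
    be=boxe(0,0,.150,.060,0,.096)
    re=boxe(0,0,.068,.236,0,.008)+boxe(0,-.105,.052,0,.008,.098)+boxe(0,-.041+q+.003,.048,.006,.02,.098)+boxe(0,-.005+q,.030,.018,.075,.125)
    for n,im,bx,rx,kb,kr in(("scene",s,(140,130,300,220),(250,190,380,315),5,5),("top",t,(110,140,210,250),(275,195,375,260),5,8)):
        for nm,box,k,es,p in(("bin",bx,kb,be,pb),("rack",rx,kr,re,pr)):
            x0,y0,x1,y1=box;o=cv2.resize(im[y0:y1,x0:x1],None,fx=k,fy=k,interpolation=2)
            segs(n,o,p,es,(0,255,255),box,k)
            if nm=="rack" and green is not None: segs(n,o,green,boxe(0,0,.062,.044,.008,.097),(255,0,255),box,k)
            if nm=="bin" and blue is not None: segs(n,o,blue,boxe(0,0,.062,.044,.004,.093),(255,0,255),box,k)
            cv2.imwrite(f"pics/{tag}_{n}_{nm}.png",o)
E
python3 - <<'E'
from show import *
s=cv2.imread("pics/scene0.png");t=cv2.imread("pics/top0.png")
# bin: local x along length ~ world x ; 
bo=[("scene",(-.075,.03,.096),(160.8,171)),("scene",(-.075,-.03,.096),(179.6,174.4)),("scene",(.075,-.03,.096),(213.6,158.6)),("scene",(.075,.03,.096),(196.6,154.8)),
("scene",(-.075,-.03,0),(180,209.4)),("scene",(.075,-.03,0),(214,189.6)),("scene",(-.075,.03,0),(163.6,204.4)),
("top",(.075,.03,.096),(160.4,187)),("top",(.075,-.03,.096),(179,182.4)),("top",(-.075,-.03,0),(193,234)),("top",(.075,-.03,0),(185.6,190))]
pb,f=fit(bo,[.55,.22,0.1]);print("bin",pb,np.rad2deg(pb[2]));print(np.round(f,1).tolist())
ro=[("scene",(-.034,.118,0),(256.9,252.7)),("scene",(.026,-.110,.098),(365.8,251.5)),("scene",(-.026,-.110,.098),(341.3,262.4)),("top",(.034,.118,0),(286.9,216.9)),("top",(-.034,.118,0),(284.4,237.5)),("top",(-.034,-.118,0),(358.8,246.9))]
def g(p): 
    pr=p[:3];q=p[3]
    e=[proj(c,T(pr,l))[0]-np.array(u) for c,l,u in ro]
    e.append(proj("scene",T(pr,(0,-.005+q,.125)))[0]-[306.7,217.8]);e.append(proj("top",T(pr,(0,-.005+q,.125)))[0]-[328.1,226.9]);e.append(proj("scene",T(pr,(.024,-.038+q,.098)))[0]-[328.2,234.2])
    return np.concatenate(e)
S=least_squares(g,[.5,-.2,0,.02],loss='soft_l1');print("rack",S.x,np.rad2deg(S.x[2]));print(np.round(S.fun.reshape(-1,2),1).tolist())
gt=tri((337.04,246.4),(353.3,230.9))[0];print("green",gt)
pr=S.x[:3];bt=[.5507,.2258]
c,sn=np.cos(pr[2]),np.sin(pr[2]);d=gt[:2]-pr[:2];print("green in rack",c*d[0]+sn*d[1],-sn*d[0]+c*d[1])
overlay(s,t,pb,pr,S.x[3],"o0",[*gt[:2],pr[2]+np.pi/2],[*bt,pb[2]])
print("grip tri",tri((306.7,217.8),(328.1,226.9)))
E
```

```text
bin [0.543746   0.22267453 0.26685655] 15.289753772809897
[[-1.0, 0.3], [-1.8, 1.5], [0.2, -0.6], [-0.0, -0.5], [0.6, 1.2], [1.1, 0.3], [-0.4, 0.7], [-1.3, -1.2], [0.1, -1.0], [1.0, 0.8], [-0.4, -0.8]]
rack [ 0.5015703  -0.22544665 -0.11746308  0.01292743] -6.730138629383927
[[-0.4, 1.2], [-1.1, 0.7], [3.0, 0.4], [-0.5, -0.7], [-1.0, 0.1], [-0.2, 2.3], [0.7, -0.9], [0.2, -0.1], [0.1, -1.4]]
green [ 0.49574722 -0.29351772  0.09842941  0.51978489]
green in rack 0.002194502760711662 -0.06828442034182726
grip tri [[ 0.50189378 -0.21694167  0.1231158   0.21193733]]
```

Run:
```python
import cv2,numpy as np
for n in("bin","rack"):
    a=cv2.imread(f"pics/o0_scene_{n}.png");b=cv2.imread(f"pics/o0_top_{n}.png")
    h=max(a.shape[0],b.shape[0]);o=np.zeros((h,a.shape[1]+b.shape[1],3),np.uint8);o[:a.shape[0],:a.shape[1]]=a;o[:b.shape[0],a.shape[1]:]=b
    f=min(1,800/o.shape[1]);
    cv2.imwrite(f"pics/o0_{n}.png",cv2.resize(o,None,fx=f,fy=f,interpolation=cv2.INTER_AREA))
```

```text
(no output)
```

View pics/o0_bin.png

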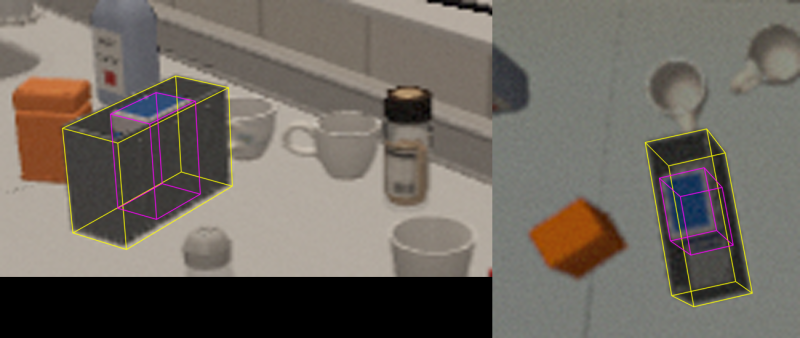

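View pics/o0_rack.png

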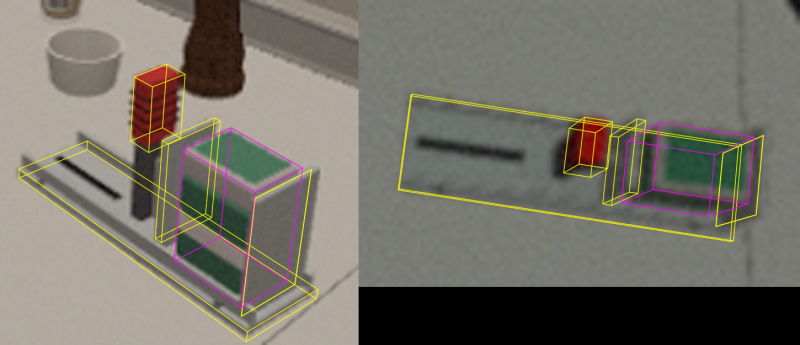

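Run:
```python
from fit import *
q=tri([(270.9,247.3),(293.6,261.5)],[(288.4,227.25),(312.5,230.6)]);print("slot",q)
for n,uv in(("scene",[(270.9,247.3),(293.6,261.5)]),("top",[(288.4,227.25),(312.5,230.6)])):
    w=onz(n,uv,.008);d=w[0]-w[1];print(n,w,np.rad2deg(np.arctan2(-d[0],d[1])))
t=cv2.imread("pics/top0.png")
from itertools import product
# fitted line directions: green rect top view
for nm,lo,hi,box,z in(("green",(55,60,30),(95,255,255),(335,220,370,248),.097),("blue",(100,90,40),(125,255,255),(160,190,190,225),.093)):
    x0,y0,x1,y1=box;m=cv2.inRange(cv2.cvtColor(t[y0:y1,x0:x1],cv2.COLOR_BGR2HSV),np.array(lo),np.array(hi))
    p=(np.argwhere(m)[:,::-1]+[x0,y0]).astype(float);w=onz("top",p,z)[:,:2]
    rc=cv2.minAreaRect((w*1000).astype(np.float32));ev=np.linalg.eigh(np.cov((w-w.mean(0)).T));v=ev[1][:,1]
    print(nm,w.mean(0),rc,"long axis deg from +y",np.rad2deg(np.arctan2(-v[0],v[1])),"sizes",np.sqrt(12*ev[0]))
# rack long lower/upper edges in top
o=cv2.resize(t[195:260,275:375],None,fx=8,fy=8,interpolation=2);o=cv2.convertScaleAbs(o,alpha=1.8,beta=-60);cv2.imwrite("pics/c5.png",o)
```

```text
slot [[ 0.51229464 -0.11753239  0.00934924  0.28418871]
 [ 0.5031071  -0.19078505  0.01334316  0.60706372]]
scene [[ 0.51331133 -0.11580253  0.008     ]
 [ 0.50812198 -0.18522065  0.008     ]] -4.2751875792636325
top [[ 0.51339729 -0.11843772  0.008     ]
 [ 0.50575646 -0.19345136  0.008     ]] -5.816041862475202
green [ 0.49676921 -0.29365978] ((492.6316223144531, -287.5281982421875), (42.888492584228516, 67.92184448242188), 1.9850075244903564) long axis deg from +y 2.084297382527878 sizes [0.03453489 0.05722539]
blue [0.55154395 0.22549983] ((546.215087890625, 223.4475860595703), (66.61102294921875, 36.52416229248047), 21.960134506225586) long axis deg from +y 105.90217176068265 sizes [0.03329103 0.05415903]
```

View pics/c5.png

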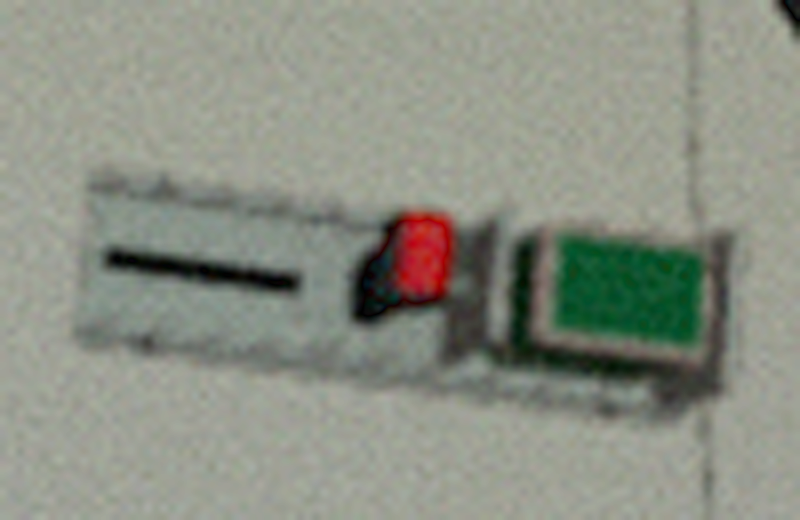

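Run:
```python
from fit import *
s=cv2.imread("pics/scene0.png");t=cv2.imread("pics/top0.png")
def slot(n,im,box,thr,z=.008):
    x0,y0,x1,y1=box;g=cv2.cvtColor(im[y0:y1,x0:x1],cv2.COLOR_BGR2GRAY).astype(float)
    bg=np.median(g);w=np.clip(bg-g-thr,0,None);print(bg,g.min())
    yy,xx=np.mgrid[y0:y1,x0:x1];P=onz(n,np.c_[xx.ravel(),yy.ravel()],z)[:,:2];W=w.ravel()
    c=np.average(P,0,W);d=P-c;ev=np.linalg.eigh((d*W[:,None]).T@d/W.sum());v=ev[1][:,1]
    print(n,c,np.rad2deg(np.arctan(-v[0]/v[1])),np.sqrt(12*ev[0]))
slot("top",t,(286,223,314,235),30)
slot("scene",s,(268,243,297,265),40)
def blobw(n,im,box,z):
    x0,y0,x1,y1=box;h=cv2.cvtColor(im[y0:y1,x0:x1],cv2.COLOR_BGR2HSV)
    m=((h[...,0]<8)|(h[...,0]>172))&(h[...,1]>150)&(h[...,2]>(110 if n=="top" else 0))
    p=np.argwhere(m)[:,::-1]+[x0,y0];print(n,p.mean(0),len(p),p.min(0),p.max(0));return p
blobw("top",t,(315,215,340,245),.125);blobw("scene",s,(285,205,330,250),.1)
```

```text
110.0 30.0
top [ 0.51111871 -0.15399957] -5.906445722637249 [0.00577704 0.07308995]
150.5 14.0
scene [ 0.51133721 -0.14876171] -26.147170920451796 [0.04739476 0.06746828]
top [327.65957447 226.21276596] 47 [325 222] [330 230]
scene [305.89974293 227.49614396] 389 [298 211] [327 242]
```

```bash
cat > go.py <<'E'
from h import *
import sys
def plan(target, jaw_deg=None, st=None):
    """shift in tool axes needed, and turn about tool x to get jaw (z) axis at jaw_deg (mod 180) world"""
    st=st or r.get_state(); M=R.from_quat(st['eef_rot']).as_matrix(); d=M.T@(np.array(target)-st['tcp_pos'])
    print("tcp",np.round(st['tcp_pos'],4),"x",np.round(M[:,0],3),"z(jaw) deg",round(np.rad2deg(np.arctan2(M[1,2],M[0,2])),2))
    print("shift tool mm",np.round(d*1000,1),"|d|",round(np.linalg.norm(d)*1000,1))
    if jaw_deg is not None:
        for k in(0,180,-180):
            g=np.deg2rad(jaw_deg+k); zt=np.array([np.cos(g),np.sin(g),0]); xt=np.array([0,0,-1.]); Mt=np.c_[xt,np.cross(zt,xt),zt]
            rv=R.from_matrix(M.T@Mt).as_rotvec(); print("turn to",jaw_deg+k,"rv rad",np.round(rv,4),"deg",round(np.rad2deg(np.linalg.norm(rv)),1))
    print("q",np.round(st['qpos'],2),"F",np.round(st['wrist_force'],1),"open",round(st['opening'],4),"t",round(st['t'],2))
if __name__=="__main__":
    a=[float(v) for v in sys.argv[1:]]; plan(a[:3],a[3] if len(a)>3 else None)
E
python3 go.py .502 -.217 .20 -5.9
```

```text
tcp [0.2117 0.6145 0.2313] x [-0. -0. -1.] z(jaw) deg 70.99
shift tool mm [  31.3 -545.3 -691.6] |d| 881.3
turn to -5.9 rv rad [ 1.3419e+00 -1.0000e-04 -0.0000e+00] deg 76.9
turn to 174.1 rv rad [-1.7997e+00  0.0000e+00 -1.0000e-04] deg 103.1
turn to -185.9 rv rad [-1.7997e+00  0.0000e+00 -1.0000e-04] deg 103.1
q [-1.34  0.33  0.04  1.47 -0.01  1.34 -0.06] F [-0.6  0.3  0.3] open 0.0856 t 1.0
```

```bash
python3 go.py .55 .2 .25 -5.9
python3 - <<'E'
from h import *
for n,uv,z in(("mill",(291,162),.15),("ramekin",(264,188),.038),("salt",(247,247),.09),("spice",(229.5,160),.105)): print(n,onz("top",[uv],z))
E
```

```text
tcp [0.2117 0.6145 0.2313] x [-0. -0. -1.] z(jaw) deg 70.99
shift tool mm [ -18.7 -454.9 -281.7] |d| 535.3
turn to -5.9 rv rad [ 1.3419e+00 -1.0000e-04 -0.0000e+00] deg 76.9
turn to 174.1 rv rad [-1.7997e+00  0.0000e+00 -1.0000e-04] deg 103.1
turn to -185.9 rv rad [-1.7997e+00  0.0000e+00 -1.0000e-04] deg 103.1
q [-1.34  0.33  0.04  1.47 -0.01  1.34 -0.06] F [-0.6  0.3  0.3] open 0.0856 t 1.0
mill [[ 0.67866978 -0.10879332  0.15      ]]
ramekin [[ 0.62836455 -0.03799121  0.038     ]]
salt [[0.44126208 0.00601275 0.09      ]]
spice [[0.69270026 0.06827055 0.105     ]]
```

```bash
python3 -m creep '[-0.002,-0.0228,-0.0141,0,0,0,1,-0.002,-0.0228,-0.0141,0,0,0,1,-0.002,-0.0228,-0.0141,0,0,0,1,-0.002,-0.0228,-0.0141,0,0,0,1,-0.002,-0.0228,-0.0141,0,0,0,1,-0.002,-0.0228,-0.0141,0,0,0,1,-0.002,-0.0228,-0.0141,0,0,0,1,-0.002,-0.0228,-0.0141,0,0,0,1,-0.002,-0.0228,-0.0141,0,0,0,1,-0.002,-0.0228,-0.0141,0,0,0,1]'; python3 go.py .55 .2 .25 -5.9
```

```text
t: 1.83
tcp_pos: [0.3821, 0.4058, 0.2516]
eef_rot: [-0.41, 0.576, 0.411, 0.576]
wrist_force: [0.3, 0.1, 0.0]
opening: 0.0855
tcp [0.3821 0.4058 0.2516] x [ 0.  0. -1.] z(jaw) deg 70.99
shift tool mm [   1.6 -225.8 -139.9] |d| 265.7
turn to -5.9 rv rad [ 1.342e+00  3.000e-04 -2.000e-04] deg 76.9
turn to 174.1 rv rad [-1.7996e+00  2.0000e-04  4.0000e-04] deg 103.1
turn to -185.9 rv rad [-1.7996e+00  2.0000e-04  4.0000e-04] deg 103.1
q [-1.06  0.13  0.18  1.67 -0.02  1.34  0.37] F [0.3 0.1 0. ] open 0.0855 t 1.83
```

```bash
python3 -m creep '[0,-0.0282,-0.0175,0,0,0,1,0,-0.0282,-0.0175,0,0,0,1,0,-0.0282,-0.0175,0,0,0,1,0,-0.0282,-0.0175,0,0,0,1,0,-0.0282,-0.0175,0,0,0,1,0,-0.0282,-0.0175,0,0,0,1,0,-0.0282,-0.0175,0,0,0,1,0,-0.0282,-0.0175,0,0,0,1,0,0,0,0.12,0,0,1,0,0,0,0.12,0,0,1]'; python3 -m creep '[0,0,0,0.12,0,0,1,0,0,0,0.12,0,0,1,0,0,0,0.12,0,0,1,0,0,0,0.12,0,0,1,0,0,0,0.12,0,0,1,0,0,0,0.12,0,0,1,0,0,0,0.12,0,0,1,0,0,0,0.12,0,0,1,0,0,0,0.12,0,0,1,0,0,0,0.0,0,0,1]'; python3 go.py .502 -.217 .2 -5.9
```

```text
t: 2.67
tcp_pos: [0.5504, 0.1983, 0.2514]
eef_rot: [-0.336, 0.622, 0.335, 0.622]
wrist_force: [0.5, 1.7, 0.1]
opening: 0.0856
t: 3.5
tcp_pos: [0.549, 0.2011, 0.2514]
eef_rot: [0.031, 0.706, -0.031, 0.706]
wrist_force: [-0.3, 0.4, 0.5]
opening: 0.0856
tcp [0.549  0.2011 0.2514] x [ 0.  0. -1.] z(jaw) deg -4.97
shift tool mm [  51.4 -420.6  -10.7] |d| 423.9
turn to -5.9 rv rad [ 0.0163  0.0001 -0.0001] deg 0.9
turn to 174.1 rv rad [-3.1253e+00  1.0000e-04  2.0000e-04] deg 179.1
turn to -185.9 rv rad [-3.1253e+00  1.0000e-04  2.0000e-04] deg 179.1
q [-0.87  0.2   0.52  1.62 -0.1   1.35 -0.42] F [-0.3  0.4  0.5] open 0.0856 t 3.5
```

```bash
python3 -m creep '[0,-0.035,-0.001,0.016,0,0,1,0,-0.035,-0.001,0,0,0,1,0,-0.035,-0.001,0,0,0,1,0,-0.035,-0.001,0,0,0,1,0,-0.035,-0.001,0,0,0,1,0,-0.035,-0.001,0,0,0,1,0,-0.035,-0.001,0,0,0,1,0,-0.035,-0.001,0,0,0,1,0,-0.035,-0.001,0,0,0,1,0,-0.035,-0.001,0,0,0,1]'; python3 -m creep '[0.005,-0.03,0.003,0,0,0,1,0.01,-0.03,0.003,0,0,0,1,0.02,-0.011,0,0,0,0,1,0.015,0,0,0,0,0,1,0,0,0,0,0,0,1,0,0,0,0,0,0,1,0,0,0,0,0,0,1,0,0,0,0,0,0,1,0,0,0,0,0,0,1,0,0,0,0,0,0,1]'; python3 go.py .502 -.217 .095 -5.9;  python3 - <<'E'
from h import *
s=crop("scene",(240,150,400,310),4,"g1s");t=crop("top",(260,170,385,265),6,"g1t")
for c in("scene","top"): print([(d['conf'],d['bbox']) for d in r.outline_of("retainer_grip",c)])
E
```

```text
t: 4.33
tcp_pos: [0.5052, -0.148, 0.2517]
eef_rot: [0.033, 0.706, -0.032, 0.707]
wrist_force: [1.0, -0.6, 0.1]
opening: 0.085
t: 5.17
tcp_pos: [0.5053, -0.2173, 0.2021]
eef_rot: [0.034, 0.706, -0.034, 0.707]
wrist_force: [0.4, 0.1, 0.7]
opening: 0.0855
tcp [ 0.5053 -0.2173  0.2021] x [ 0.001  0.    -1.   ] z(jaw) deg -5.49
shift tool mm [ 1.071e+02 -1.000e-01 -3.500e+00] |d| 107.1
turn to -5.9 rv rad [ 0.0072  0.0012 -0.0002] deg 0.4
turn to 174.1 rv rad [-3.1344e+00  3.0000e-04  1.9000e-03] deg 179.6
turn to -185.9 rv rad [-3.1344e+00  3.0000e-04  1.9000e-03] deg 179.6
q [-0.42  0.18  0.84  1.79 -0.14  1.24  0.37] F [0.4 0.1 0.7] open 0.0855 t 5.17
[(0.96, [290.6, 214.3, 331.3, 279.7])]
[(0.81, [311.7, 224.1, 331.1, 242.1])]
```

View pics/g1s.png

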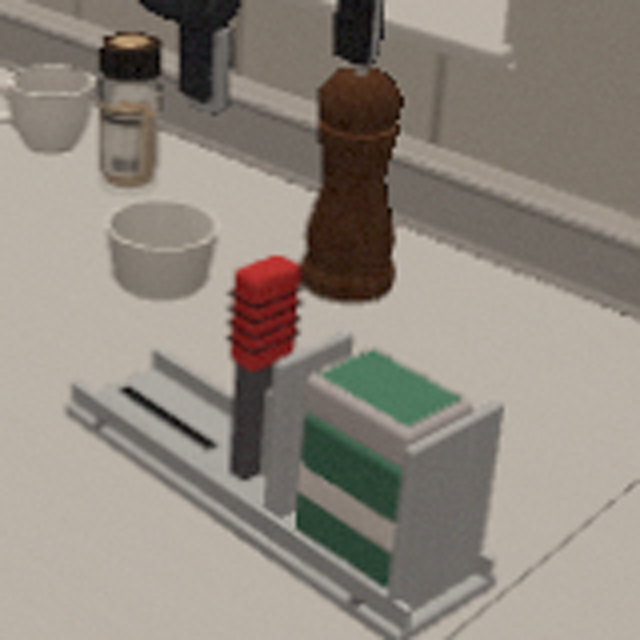

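View pics/g1t.png

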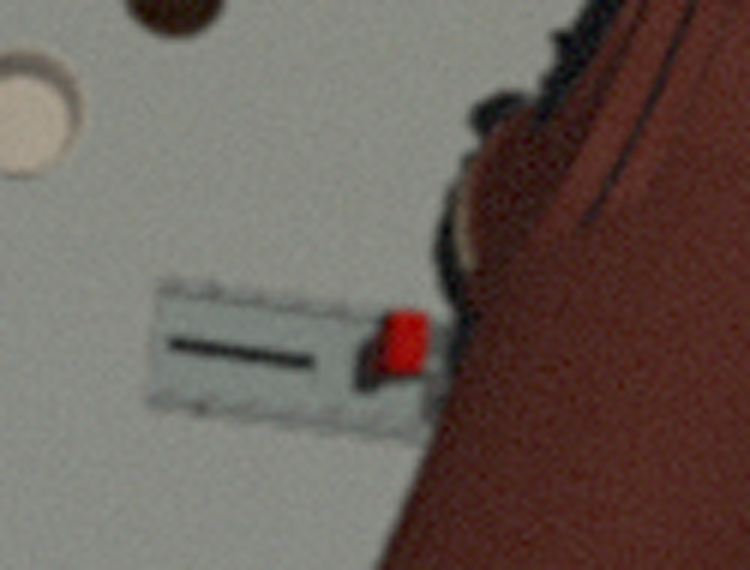

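Run:
```python
from h import *
print(proj("scene",[[.5053,-.2173,.2021],[.5053+.0427,-.2173-.0043,.215],[.5053-.0427,-.2173+.0043,.215],[.502,-.217,.125],[.502,-.217,.112]]))
```

```text
[[310.67240212 177.76073164]
 [327.79157669 165.66450462]
 [293.11279454 176.69654253]
 [307.01137409 216.84648174]
 [306.6232868  223.03374873]]
```

```bash
python3 -m creep '[0.018,0,-0.0015,0.007,0,0,1,0.018,0,-0.001,0,0,0,1,0.018,0,0,0,0,0,1,0.018,0,0,0,0,0,1,0.018,0,0,0,0,0,1,0.015,0,0,0,0,0,1,0,0,0,0,0,0,1,0,0,0,0,0,0,0,0,0,0,0,0,0,0,0,0,0,0,0,0,0]' 30; python3 -m creep '[0,0,0,0,0,0,0,0,0,0,0,0,0,0,0,0,0,0,0,0,0,0,0,0,0,0,0,0,0,0,0,0,0,0,0,0,0,0,0,0,0,0,0,0,0,0,0,0,0,0,0,0,0,0,0,0,0,0,0,0,0,0,0,0,0,0,0,0,0,0]'; python3 go.py .508 -.150 .097 -5.9
```

```text
t: 6.2
tcp_pos: [0.5031, -0.2177, 0.0975]
eef_rot: [0.037, 0.706, -0.037, 0.707]
wrist_force: [0.5, 0.1, 0.2]
opening: 0.0516
t: 7.03
tcp_pos: [0.5037, -0.2175, 0.0974]
eef_rot: [0.037, 0.705, -0.037, 0.707]
wrist_force: [3.7, -1.3, 7.1]
opening: 0.0293
tcp [ 0.5037 -0.2175  0.0974] x [ 0.003 -0.    -1.   ] z(jaw) deg -5.95
shift tool mm [ 0.4 67.6 -2.7] |d| 67.7
turn to -5.9 rv rad [-0.0008  0.0026  0.0001] deg 0.2
turn to 174.1 rv rad [ 3.1408e+00  2.0000e-04 -4.2000e-03] deg 180.0
turn to -185.9 rv rad [ 3.1408e+00  2.0000e-04 -4.2000e-03] deg 180.0
q [-0.36  0.3   0.8   1.9  -0.25  1.03  0.45] F [ 3.7 -1.3  7.1] open 0.0293 t 7.03
```

```bash
python3 -m creep '[0,0.003,0,0,0,0,0,0,0.006,0,0,0,0,0,0,0.006,0,0,0,0,0,0,0.006,0,0,0,0,0,0,0.006,0,0,0,0,0,0,0.006,0,0,0,0,0,0,0.006,0,0,0,0,0,0,0.006,0,0,0,0,0,0,0.006,0,0,0,0,0,0,0.003,0,0,0,0,0]'; python3 go.py .508 -.150 .097 -5.9
```

```text
t: 7.87
tcp_pos: [0.5093, -0.1637, 0.0974]
eef_rot: [0.036, 0.705, -0.037, 0.707]
wrist_force: [3.3, -3.0, 5.1]
opening: 0.0291
tcp [ 0.5093 -0.1637  0.0974] x [ 0.003 -0.001 -1.   ] z(jaw) deg -5.94
shift tool mm [ 0.4 13.5 -2.7] |d| 13.8
turn to -5.9 rv rad [-0.0008  0.0028  0.0006] deg 0.2
turn to 174.1 rv rad [ 3.1408e+00  1.0000e-03 -4.4000e-03] deg 180.0
turn to -185.9 rv rad [ 3.1408e+00  1.0000e-03 -4.4000e-03] deg 180.0
q [-0.46  0.27  0.79  1.94 -0.22  1.02  0.33] F [ 3.3 -3.   5.1] open 0.0291 t 7.87
```

```bash
python3 -m creep '[0,0.002,0,0,0,0,0,0,0.002,0,0,0,0,0,0,0.002,0,0,0,0,0,0,0.002,0,0,0,0,0,0,0.001,0,0,0,0,0,0,0.001,0,0,0,0,0,0,0.001,0,0,0,0,0,0,0.001,0,0,0,0,0,0,0,0,0,0,0,0,0,0,0,0,0,0,0]'; python3 -m creep '[0,0.001,0,0,0,0,0,0,0.001,0,0,0,0,0,0,0.001,0,0,0,0,0,0,0,0,0,0,0,0,0,0,0,0,0,0,0,0,0,0,0,0,0,0,0,0,0,0,0,0,0,0,0,0,0,0,0,0,0,0,0,0,0,0,0,0,0,0,0,0,0,0]'; python3 go.py .508 -.150 .097 -5.9
```

```text
t: 8.7
tcp_pos: [0.5105, -0.1523, 0.0974]
eef_rot: [0.037, 0.705, -0.037, 0.707]
wrist_force: [3.9, -1.3, 5.5]
opening: 0.0295
t: 9.53
tcp_pos: [0.5108, -0.1494, 0.0974]
eef_rot: [0.037, 0.705, -0.037, 0.707]
wrist_force: [4.2, -1.7, 6.6]
opening: 0.0296
tcp [ 0.5108 -0.1494  0.0974] x [ 0.003 -0.001 -1.   ] z(jaw) deg -5.97
shift tool mm [ 0.4 -0.9 -2.8] |d| 2.9
turn to -5.9 rv rad [-0.0013  0.003   0.0006] deg 0.2
turn to 174.1 rv rad [ 3.1403e+00  1.0000e-03 -4.7000e-03] deg 179.9
turn to -185.9 rv rad [ 3.1403e+00  1.0000e-03 -4.7000e-03] deg 179.9
q [-0.49  0.26  0.79  1.94 -0.21  1.02  0.29] F [ 4.2 -1.7  6.6] open 0.0296 t 9.53
```

```bash
python3 -m creep '[0,0.001,0,0,0,0,0,0,0.0005,0,0,0,0,0,0,0.0005,0,0,0,0,0,0,0.0005,0,0,0,0,0,0,0.0005,0,0,0,0,0,0,0,0,0,0,0,0,0,0,0,0,0,0,0,0,0,0,0,0,0,0,0,0,0,0,0,0,0,0,0,0,0,0,0,0]'; python3 go.py .508 -.150 .097 -5.9;python3 - <<'E'
from h import *
s=crop("scene",(240,150,400,310),4,"g2s");t=crop("top",(260,170,385,265),6,"g2t")
cv2.imwrite("pics/scene2.png",s);cv2.imwrite("pics/top2.png",t)
E
```

```text
t: 10.37
tcp_pos: [0.5108, -0.1493, 0.0974]
eef_rot: [0.036, 0.705, -0.039, 0.707]
wrist_force: [5.2, -11.8, 3.0]
opening: 0.0295
tcp [ 0.5108 -0.1493  0.0974] x [ 0.003 -0.004 -1.   ] z(jaw) deg -6.08
shift tool mm [ 0.4 -1.  -2.7] |d| 2.9
turn to -5.9 rv rad [-0.0031  0.0037  0.0041] deg 0.4
turn to 174.1 rv rad [ 3.1385  0.0065 -0.0058] deg 179.8
turn to -185.9 rv rad [ 3.1385  0.0065 -0.0058] deg 179.8
q [-0.49  0.26  0.79  1.94 -0.21  1.02  0.29] F [  5.2 -11.8   3. ] open 0.0295 t 10.37
```

View pics/g2s.png

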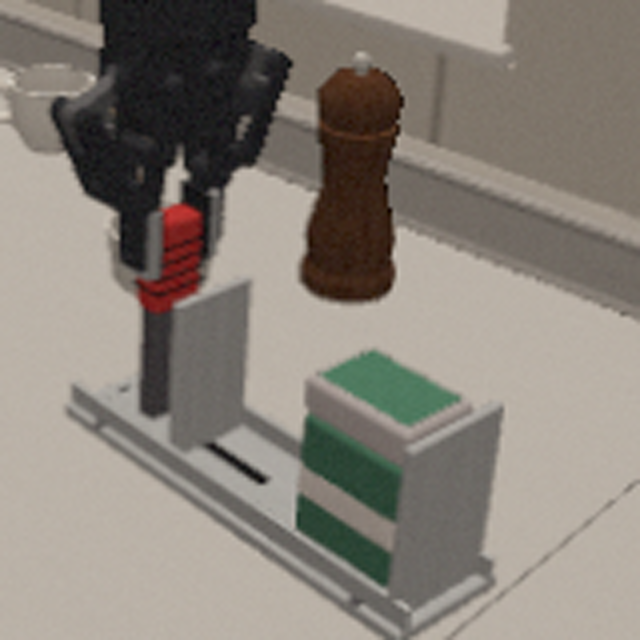

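The retainer is at its stop (force jumped to 12 N after 68.5 mm of travel; the picture shows the plate at (210,370) in the crop, well clear of the green tin). Releasing and heading to the bin.

```bash
python3 -m creep '[0,-0.0015,0,0,0,0,0,0,-0.001,0,0,0,0,0,0,0,0,0,0,0,1,0,0,0,0,0,0,1,0,0,0,0,0,0,1,0,0,0,0,0,0,1,0,0,0,0,0,0,1,0,0,0,0,0,0,1,-0.01,0,0,0,0,0,1,-0.02,0,0,0,0,0,1]'; python3 -m creep '[-0.03,0,0,0,0,0,1,-0.03,0,0,0,0,0,1,-0.03,0.01,0,0,0,0,1,-0.03,0.02,0,0,0,0,1,0,0.035,0,0,0,0,1,0,0.035,0,0,0,0,1,0,0.035,0,0,0,0,1,0,0.035,0,0,0,0,1,0,0.035,0,0,0,0,1,0,0.035,0,0,0,0,1]';  python3 go.py .5515 .2257 .20 15.6
```

```text
t: 11.3
tcp_pos: [0.5081, -0.1479, 0.1254]
eef_rot: [0.037, 0.708, -0.037, 0.705]
wrist_force: [-0.1, -0.2, -0.6]
opening: 0.0852
t: 12.13
tcp_pos: [0.5344, 0.092, 0.2473]
eef_rot: [0.037, 0.706, -0.037, 0.706]
wrist_force: [0.5, -0.6, 0.2]
opening: 0.0853
tcp [0.5344 0.092  0.2473] x [ 0.001  0.    -1.   ] z(jaw) deg -5.98
shift tool mm [ 47.4 134.8   3. ] |d| 142.9
turn to 15.6 rv rad [-0.3767  0.0009 -0.0004] deg 21.6
turn to 195.6 rv rad [ 2.7649e+00 -5.0000e-04 -1.2000e-03] deg 158.4
turn to -164.4 rv rad [ 2.7649e+00 -5.0000e-04 -1.2000e-03] deg 158.4
q [-0.83  0.1   0.63  1.73 -0.06  1.32 -0.29] F [ 0.5 -0.6  0.2] open 0.0853 t 12.13
```

```bash
python3 -m creep '[0,0.027,0.0006,0,0,0,0.9,0,0.027,0.0006,0,0,0,0.9,0,0.027,0.0006,0,0,0,0.9,0,0.027,0.0006,0,0,0,0.9,0,0.027,0.0006,0,0,0,0.9,0,0,0,-0.095,0,0,0.9,0,0,0,-0.095,0,0,0.9,0,0,0,-0.095,0,0,0.9,0,0,0,-0.0917,0,0,0.9,0,0,0,0,0,0,0.9]';  python3 go.py .5515 .2257 .20 15.6;python3 - <<'E'
from fit import *
s=crop("scene",(130,60,290,220),4,"b1s")
for d in r.outline_of("tin_blue","scene"): print(d['conf'],d['bbox'])
E
```

```text
t: 12.97
tcp_pos: [0.5516, 0.2242, 0.2471]
eef_rot: [-0.098, 0.7, 0.097, 0.701]
wrist_force: [0.2, 0.3, 0.1]
opening: 0.0768
tcp [0.5516 0.2242 0.2471] x [ 0.001 -0.    -1.   ] z(jaw) deg 15.86
shift tool mm [47.1  1.4  0.3] |d| 47.1
turn to 15.6 rv rad [0.0045 0.0004 0.0003] deg 0.3
turn to 195.6 rv rad [-3.1371e+00 -5.0000e-04  7.0000e-04] deg 179.7
turn to -164.4 rv rad [-3.1371e+00 -5.0000e-04  7.0000e-04] deg 179.7
q [-0.89  0.23  0.51  1.6  -0.11  1.34 -0.09] F [0.2 0.3 0.1] open 0.0768 t 12.97
0.77 [146.2, 153.8, 168.2, 190.1]
```

View pics/b1s.png

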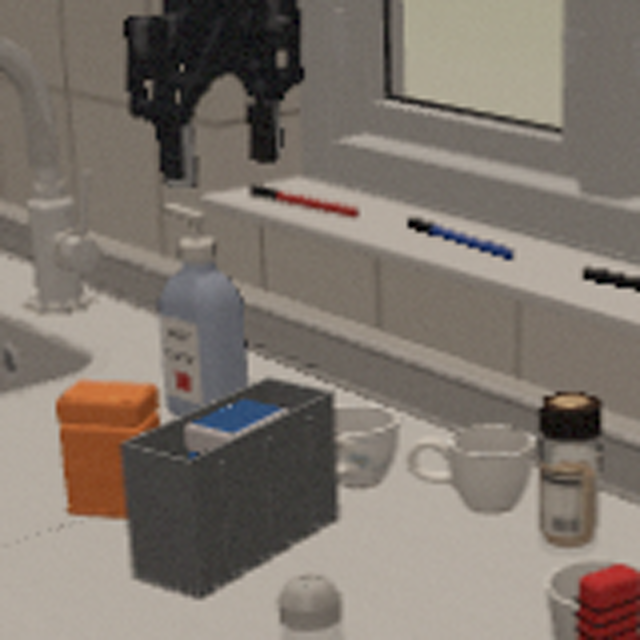

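```bash
python3 -m creep '[0.02,0.0014,0,0.004,0,0,0.9,0.025,0,0,0,0,0,0.9,0.025,0,0,0,0,0,0.9,0.025,0,0,0,0,0,0.9,0.025,0,0,0,0,0,0.9,0.015,0,0,0,0,0,0.9,0,0,0,0,0,0,0.9,0,0,0,0,0,0,0.9,0,0,0,0,0,0,0.9,0,0,0,0,0,0,0.9]';  python3 go.py .5515 .2257 .045 15.6;python3 - <<'E'
from fit import *
s=crop("scene",(140,100,260,220),5,"b2s"); crop("top",(120,150,220,250),5,"b2t")
E
```

```text
t: 13.9
tcp_pos: [0.5521, 0.2261, 0.113]
eef_rot: [-0.094, 0.7, 0.095, 0.702]
wrist_force: [0.2, -0.6, 0.5]
opening: 0.0766
tcp [0.5521 0.2261 0.113 ] x [ 0.002  0.001 -1.   ] z(jaw) deg 15.34
shift tool mm [68.  -0.3 -0.8] |d| 68.0
turn to 15.6 rv rad [-0.0045  0.0023 -0.0006] deg 0.3
turn to 195.6 rv rad [ 3.1371e+00 -9.0000e-04 -3.6000e-03] deg 179.7
turn to -164.4 rv rad [ 3.1371e+00 -9.0000e-04 -3.6000e-03] deg 179.7
q [-0.86  0.34  0.48  1.76 -0.17  1.08 -0.05] F [ 0.2 -0.6  0.5] open 0.0766 t 13.9
```

View pics/b2s.png

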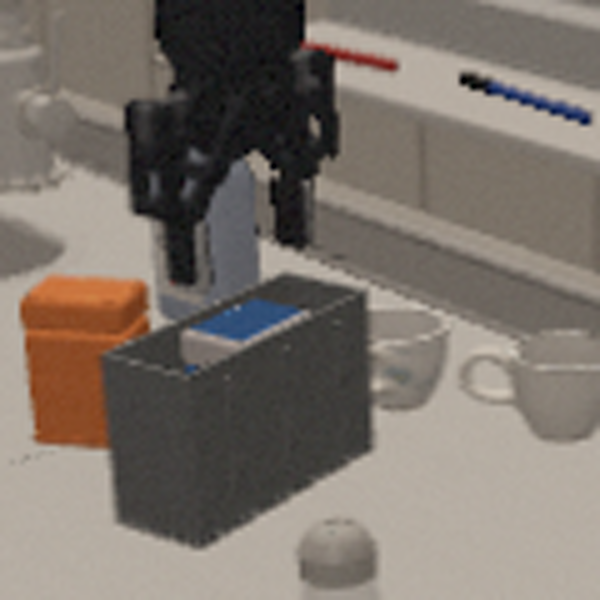

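View pics/b2t.png

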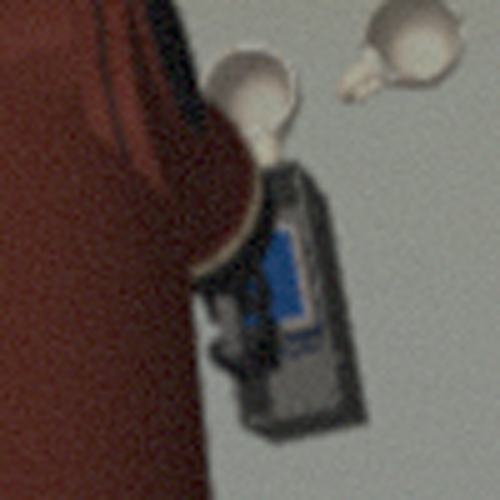

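```bash
python3 -m creep '[0.01,-0.0003,-0.0005,0,0,0,0.9,0.01,0,0,0,0,0,0.9,0.01,0,0,0,0,0,0.9,0.008,0,0,0,0,0,0.9,0,0,0,0,0,0,0.9,0,0,0,0,0,0,0.9,0,0,0,0,0,0,0.9,0,0,0,0,0,0,0.9,0,0,0,0,0,0,0.9,0,0,0,0,0,0,0.9]';  python3 go.py .5515 .2257 .045 15.6;python3 - <<'E'
from fit import *
s=crop("scene",(140,100,260,220),5,"b3s")
E
```

```text
t: 14.83
tcp_pos: [0.551, 0.2255, 0.0737]
eef_rot: [-0.095, 0.7, 0.095, 0.701]
wrist_force: [0.6, -0.2, 0.2]
opening: 0.077
tcp [0.551  0.2255 0.0737] x [ 0.001  0.    -1.   ] z(jaw) deg 15.4
shift tool mm [28.7  0.1  0.5] |d| 28.7
turn to 15.6 rv rad [-0.0036  0.0007 -0.0002] deg 0.2
turn to 195.6 rv rad [ 3.138e+00 -3.000e-04 -1.100e-03] deg 179.8
turn to -164.4 rv rad [ 3.138e+00 -3.000e-04 -1.100e-03] deg 179.8
q [-0.85  0.38  0.47  1.8  -0.2   1.01 -0.03] F [ 0.6 -0.2  0.2] open 0.077 t 14.83
```

View pics/b3s.png

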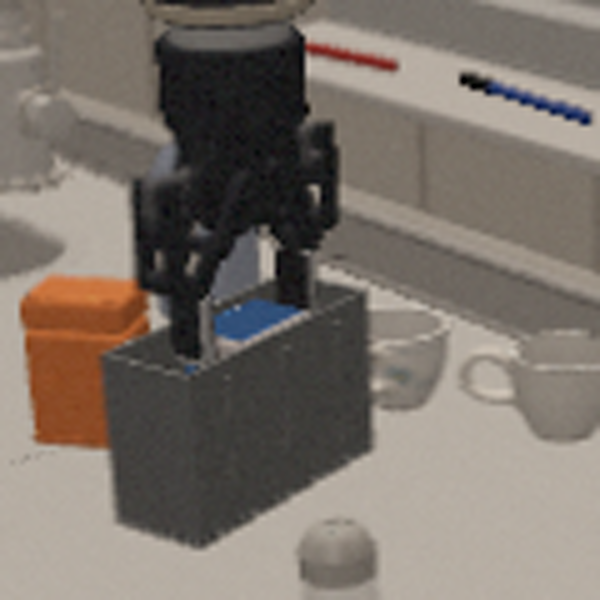

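```bash
python3 -m creep '[0.01,0,0,0,0,0,0.9,0.01,0,0,0,0,0,0.9,0.008,0,0,0,0,0,0.9,0,0,0,0,0,0,0.9,0,0,0,0,0,0,0.0,0,0,0,0,0,0,0,0,0,0,0,0,0,0,0,0,0,0,0,0,0,0,0,0,0,0,0,0,0,0,0,0,0,0,0]' 40;  python3 go.py .5515 .2257 .20 15.6
```

```text
t: 15.72
tcp_pos: [0.5507, 0.2253, 0.0454]
eef_rot: [-0.095, 0.701, 0.095, 0.701]
wrist_force: [1.1, -0.3, -1.5]
opening: 0.0615
tcp [0.5507 0.2253 0.0454] x [ 0.  0. -1.] z(jaw) deg 15.4
shift tool mm [-1.546e+02  1.000e-01  9.000e-01] |d| 154.6
turn to 15.6 rv rad [-0.0035  0.     -0.    ] deg 0.2
turn to 195.6 rv rad [ 3.138e+00 -0.000e+00 -1.000e-04] deg 179.8
turn to -164.4 rv rad [ 3.138e+00 -0.000e+00 -1.000e-04] deg 179.8
q [-0.84  0.41  0.46  1.82 -0.22  0.96 -0.02] F [ 1.1 -0.3 -1.5] open 0.0615 t 15.72
```

```bash
python3 -m creep '[-0.004,0,0,0,0,0,0,-0.008,0,0,0,0,0,0,-0.015,0,0,0,0,0,0,-0.02,0,0,0,0,0,0,-0.02,0,0,0,0,0,0,-0.02,0,0,0,0,0,0,-0.02,0,0,0,0,0,0,-0.02,0,0,0,0,0,0,-0.015,0,0,0,0,0,0,-0.005,0,0,0,0,0,0]';  python3 go.py .51 .10 .20 15.6;python3 - <<'E'
from fit import *
s=crop("scene",(130,60,290,220),4,"b4s")
E
```

```text
t: 16.55
tcp_pos: [0.5519, 0.2256, 0.1958]
eef_rot: [-0.094, 0.699, 0.095, 0.702]
wrist_force: [0.8, 0.8, -1.8]
opening: 0.0616
tcp [0.5519 0.2256 0.1958] x [ 0.004  0.002 -1.   ] z(jaw) deg 15.37
shift tool mm [  -4.6 -110.   -73.7] |d| 132.5
turn to 15.6 rv rad [-0.0039  0.0042 -0.0013] deg 0.3
turn to 195.6 rv rad [ 3.1376e+00 -2.0000e-03 -6.6000e-03] deg 179.8
turn to -164.4 rv rad [ 3.1376e+00 -2.0000e-03 -6.6000e-03] deg 179.8
q [-0.88  0.26  0.5   1.67 -0.13  1.24 -0.08] F [ 0.8  0.8 -1.8] open 0.0616 t 16.55
```

View pics/b4s.png

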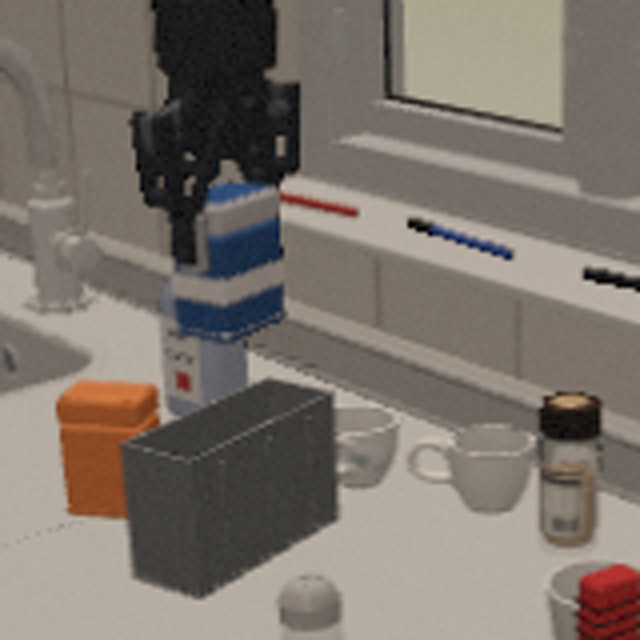

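```bash
python3 -m creep '[0,-0.015,-0.01,0,0,0,0,0,-0.027,-0.0173,0,0,0,0,0,-0.027,-0.0173,0,0,0,0,0,-0.027,-0.0173,0,0,0,0,0,-0.0236,-0.0145,0,0,0,0,0,0,0,-0.12,0,0,0,0,0,0,-0.12,0,0,0,0,0,0,-0.12,0,0,0,0,0,0,-0.12,0,0,0,0,0,0,-0.12,0,0,0]'; python3 -m creep '[0,0,0,-0.12,0,0,0,0,0,0,-0.12,0,0,0,0,0,0,-0.12,0,0,0,0,0,0,-0.12,0,0,0,0,0,0,-0.12,0,0,0,0.02,0,0,0,0,0,0,0.025,0,0,0,0,0,0,0.025,0,0,0,0,0,0,0.025,0,0,0,0,0,0,0.01,0,0,0,0,0,0]'; python3 go.py .51 .09 .0425 84.1;python3 - <<'E'
from fit import *
s=crop("scene",(150,90,310,250),4,"b5s")
s=crop("top",(150,150,310,250),4,"b5t")
E
```

```text
t: 17.43
tcp_pos: [0.5083, 0.0896, 0.1916]
eef_rot: [-0.299, 0.641, 0.299, 0.64]
wrist_force: [0.8, 0.7, -1.1]
opening: 0.0614
t: 18.27
tcp_pos: [0.5064, 0.0891, 0.0837]
eef_rot: [-0.473, 0.527, 0.474, 0.523]
wrist_force: [-2.1, 0.0, -2.5]
opening: 0.0614
tcp [0.5064 0.0891 0.0837] x [-0.005 -0.002 -1.   ] z(jaw) deg 84.15
shift tool mm [41.2 -3.7  1.4] |d| 41.4
turn to 84.1 rv rad [ 0.0008 -0.0024 -0.0044] deg 0.3
turn to 264.1 rv rad [-3.1407  0.007  -0.0038] deg 180.0
turn to -95.9 rv rad [-3.1407  0.007  -0.0038] deg 180.0
q [-0.71  0.21  0.5   1.98 -0.12  0.99  1.32] F [-2.1  0.  -2.5] open 0.0614 t 18.27
```

View pics/b5s.png

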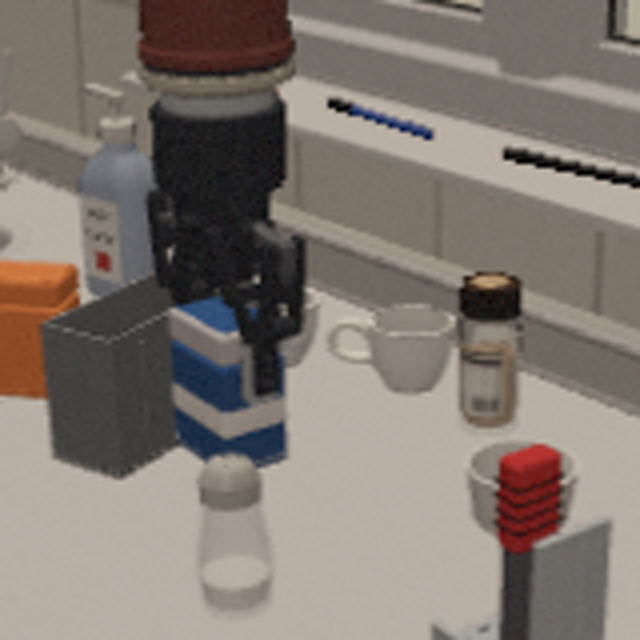

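View pics/b5t.png

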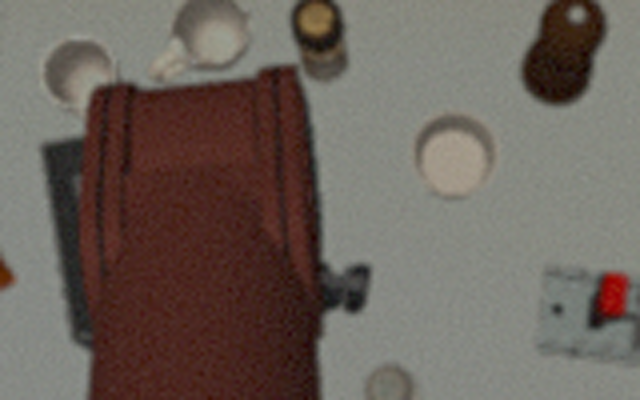

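```bash
python3 -m creep '[0.01,0,0,0,0,0,0,0.012,0,0,0,0,0,0,0.01,0,0,0,0,0,0,0.005,0,0,0,0,0,0,0.002,0,0,0,0,0,0,0.001,0,0,0,0,0,0,0,0,0,0,0,0,0,0,0,0,0,0,0,0,0,0,0,0,0,0,0,0,0,0,0,0,0,0]'; python3 go.py .51 .09 .0414 84.1
```

```text
t: 19.2
tcp_pos: [0.5091, 0.0898, 0.0477]
eef_rot: [-0.474, 0.525, 0.474, 0.525]
wrist_force: [0.8, 0.1, -1.8]
opening: 0.0613
tcp [0.5091 0.0898 0.0477] x [ 0.001  0.    -1.   ] z(jaw) deg 84.15
shift tool mm [ 6.3 -0.9  0.3] |d| 6.4
turn to 84.1 rv rad [0.0008 0.0003 0.0006] deg 0.1
turn to 264.1 rv rad [-3.1408e+00 -9.0000e-04  5.0000e-04] deg 180.0
turn to -95.9 rv rad [-3.1408e+00 -9.0000e-04  5.0000e-04] deg 180.0
q [-0.7   0.26  0.49  2.01 -0.16  0.91  1.35] F [ 0.8  0.1 -1.8] open 0.0613 t 19.2
```

```bash
python3 -m creep '[0.002,0,0,0,0,0,0,0.002,0,0,0,0,0,0,0.001,0,0,0,0,0,0,0.001,0,0,0,0,0,0,0.0005,0,0,0,0,0,0,0,0,0,0,0,0,0,0,0,0,0,0,0,0,0,0,0,0,0,0,0,0,0,0,0,0,0,0,0,0,0,0,0,0,0]'; python3 go.py .51 .09 .0414 84.1
```

```text
t: 20.03
tcp_pos: [0.5087, 0.0897, 0.0409]
eef_rot: [-0.474, 0.525, 0.474, 0.525]
wrist_force: [-4.0, 0.4, 4.0]
opening: 0.0618
tcp [0.5087 0.0897 0.0409] x [-0. -0. -1.] z(jaw) deg 84.15
shift tool mm [-0.5 -1.2  0.4] |d| 1.4
turn to 84.1 rv rad [ 0.0008 -0.     -0.0002] deg 0.0
turn to 264.1 rv rad [-3.1408e+00  2.0000e-04 -0.0000e+00] deg 180.0
turn to -95.9 rv rad [-3.1408e+00  2.0000e-04 -0.0000e+00] deg 180.0
q [-0.69  0.27  0.49  2.01 -0.16  0.89  1.35] F [-4.   0.4  4. ] open 0.0618 t 20.03
```

```bash
python3 -m creep '[0,0,0,0,0,0,1,0,0,0,0,0,0,1,0,0,0,0,0,0,1,0,0,0,0,0,0,1,-0.01,0,0,0,0,0,1,-0.025,0,0,0,0,0,1,-0.025,0,0,0,0,0,1,-0.025,0,0,0,0,0,1,-0.025,0,0,0,0,0,1,-0.025,0,0,0.12,0,0,1]'; python3 -m creep '[-0.01,0,0,0.12,0,0,1,0,0,0,0.12,0,0,1,0,0,0,0.12,0,0,1,0,0,0,0.12,0,0,1,0,0,0,0.12,0,0,1,0,0,0,0.12,0,0,1,0,0,0,0.12,0,0,1,0,0,0,0.12,0,0,1,0,0,0,0.12,0,0,1,0,0,0,0.12,0,0,1]'; python3 go.py .51 .09 .0414 -5.9;python3 - <<'E'
from fit import *
s=crop("scene",(150,90,310,250),4,"b6s")
t=crop("top",(150,150,310,250),4,"b6t")
cv2.imwrite("pics/scene6.png",s);cv2.imwrite("pics/top6.png",t)
for c in("scene","top"): print([(d['conf'],d['bbox']) for d in r.outline_of("tin_blue",c)])
E
```

```text
t: 20.87
tcp_pos: [0.5088, 0.0894, 0.1779]
eef_rot: [-0.442, 0.552, 0.442, 0.552]
wrist_force: [0.7, -1.1, -0.1]
opening: 0.0853
t: 21.7
tcp_pos: [0.5088, 0.0896, 0.1866]
eef_rot: [-0.05, 0.705, 0.05, 0.705]
wrist_force: [-0.5, -0.2, 0.6]
opening: 0.0853
tcp [0.5088 0.0896 0.1866] x [ 0.  0. -1.] z(jaw) deg 8.16
shift tool mm [145.2   0.2   1.1] |d| 145.2
turn to -5.9 rv rad [ 2.454e-01  5.000e-04 -2.000e-04] deg 14.1
turn to 174.1 rv rad [-2.8962e+00  3.0000e-04  7.0000e-04] deg 165.9
turn to -185.9 rv rad [-2.8962e+00  3.0000e-04  7.0000e-04] deg 165.9
q [-0.82  0.09  0.59  1.87 -0.05  1.2  -0.06] F [-0.5 -0.2  0.6] open 0.0853 t 21.7
[(0.73, [195.2, 179.4, 221.1, 219.8]), (0.69, [142.6, 151.5, 168.5, 190.7])]
[(0.75, [125.4, 204.3, 148.9, 226.5]), (0.44, [335.8, 223.1, 362.4, 243.8])]
```

View pics/b6s.png

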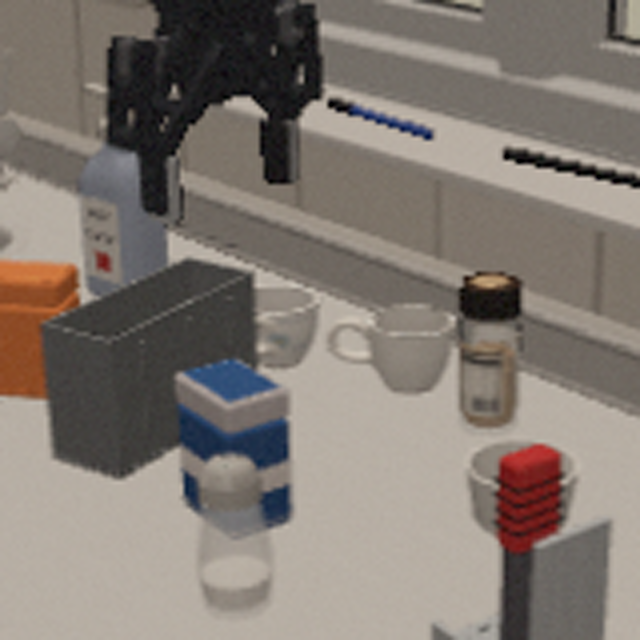

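View pics/b6t.png

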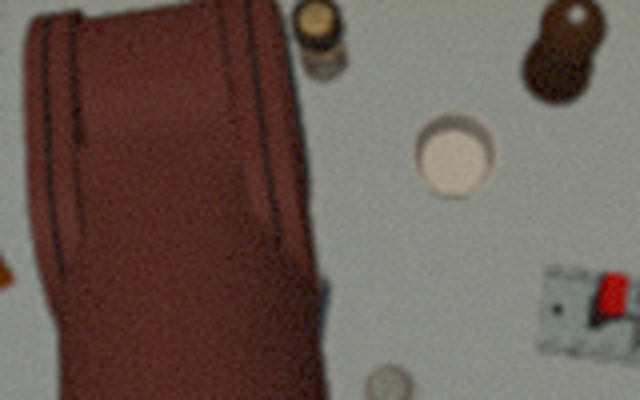

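Run:
```python
from fit import *
s=cv2.imread("pics/scene6.png")
x0,y0,x1,y1=190,175,226,195
h=cv2.cvtColor(s[y0:y1,x0:x1],cv2.COLOR_BGR2HSV);m=cv2.inRange(h,np.array((100,90,40)),np.array((125,255,255)))
n,l,st,ce=cv2.connectedComponentsWithStats(m)
for i in range(1,n):
    if st[i,4]>20:
        p=np.argwhere(l==i)[:,::-1]+[x0,y0];w=onz("scene",p,.089)[:,:2];print(st[i],ce[i]+[x0,y0],w.mean(0));
        ev=np.linalg.eigh(np.cov(w.T));v=ev[1][:,1];print(np.rad2deg(np.arctan2(v[1],v[0])),np.sqrt(12*ev[0]))
# same estimator check: green tin, z .097, initial pics
s=cv2.imread("pics/scene2.png");x0,y0,x1,y1=310,230,365,262
h=cv2.cvtColor(s[y0:y1,x0:x1],cv2.COLOR_BGR2HSV);m=cv2.inRange(h,np.array((60,60,90)),np.array((95,255,255)))
n,l,st,ce=cv2.connectedComponentsWithStats(m);i=1+np.argmax(st[1:,4]);p=np.argwhere(l==i)[:,::-1]+[x0,y0];w=onz("scene",p,.097)[:,:2];print(st[i],w.mean(0))
ev=np.linalg.eigh(np.cov(w.T));v=ev[1][:,1];print(np.rad2deg(np.arctan2(v[1],v[0])),np.sqrt(12*ev[0]))
```

```text
[  7   5  22  10 122] [207.1557377  184.43442623] [0.50955657 0.09502883]
82.45493495836483 [0.03371526 0.05244652]
[ 11   8  34  18 289] [ 0.49677135 -0.29175168]
83.51051678854712 [0.0331713  0.05102603]
```

```bash
python3 -m creep '[0,0.001,0.001,0.12,0,0,1,0,0,0,0.1254,0,0,1,0.02,0,0,0,0,0,1,0.025,0,0,0,0,0,1,0.025,0,0,0,0,0,1,0.025,0,0,0,0,0,1,0.02,0,0,0,0,0,1,0.015,0,0,0,0,0,1,0.01,0,0,0,0,0,1,0,0,0,0,0,0,1]'; python3 -m creep '[0,0,0,0,0,0,1,0,0,0,0,0,0,1,0,0,0,0,0,0,0,0,0,0,0,0,0,0,0,0,0,0,0,0,0,0,0,0,0,0,0,0,0,0,0,0,0,0,0,0,0,0,0,0,0,0,0,0,0,0,0,0,0,0,0,0,0,0,0,0]' 40; python3 go.py .51 .09 .0414 -5.9;python3 - <<'E'
from fit import *
s=crop("scene",(150,90,310,250),4,"b7s")
E
```

```text
t: 22.73
tcp_pos: [0.5085, 0.0905, 0.0442]
eef_rot: [0.033, 0.707, -0.034, 0.705]
wrist_force: [-0.6, -0.6, -0.4]
opening: 0.0856
t: 23.57
tcp_pos: [0.5099, 0.0911, 0.0463]
eef_rot: [0.034, 0.706, -0.034, 0.706]
wrist_force: [-1.5, 0.1, 6.8]
opening: 0.0439
tcp [0.5099 0.0911 0.0463] x [ 0.  0. -1.] z(jaw) deg -5.51
shift tool mm [ 4.9 -1.1  0.2] |d| 5.0
turn to -5.9 rv rad [ 0.0068  0.0003 -0.0005] deg 0.4
turn to 174.1 rv rad [-3.1348e+00  8.0000e-04  5.0000e-04] deg 179.6
turn to -185.9 rv rad [-3.1348e+00  8.0000e-04  5.0000e-04] deg 179.6
q [-0.77  0.28  0.58  2.01 -0.19  0.91 -0.19] F [-1.5  0.1  6.8] open 0.0439 t 23.57
```

View pics/b7s.png

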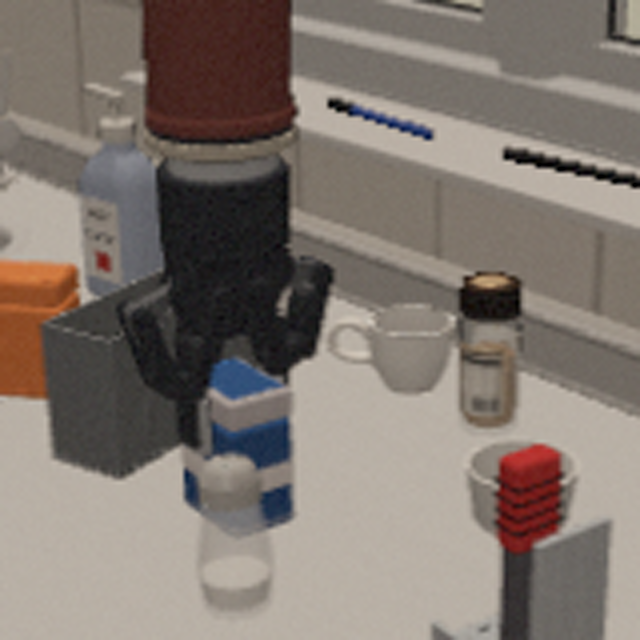

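```bash
python3 -m creep '[-0.005,0,0,0,0,0,0,-0.015,0,0,0,0,0,0,-0.025,0,0,0,0,0,0,-0.025,0,0,0,0,0,0,-0.03,0,0,0,0,0,0,-0.03,0,0,0,0,0,0,-0.02,0,0,0.007,0,0,0,-0.004,-0.01,0,0,0,0,0,0,-0.02,0,0,0,0,0,0,-0.025,0,0,0,0,0]'; python3 go.py .5035 -.2235 .200 -5.9
```

```text
t: 24.45
tcp_pos: [0.5037, 0.0365, 0.1996]
eef_rot: [0.036, 0.706, -0.035, 0.706]
wrist_force: [0.7, -1.0, -1.0]
opening: 0.044
tcp [0.5037 0.0365 0.1996] x [-0.  0. -1.] z(jaw) deg -5.76
shift tool mm [  -0.4 -258.7   25.9] |d| 260.0
turn to -5.9 rv rad [ 0.0025 -0.     -0.0001] deg 0.1
turn to 174.1 rv rad [-3.1391e+00  1.0000e-04 -0.0000e+00] deg 179.9
turn to -185.9 rv rad [-3.1391e+00  1.0000e-04 -0.0000e+00] deg 179.9
q [-0.79  0.05  0.66  1.88 -0.03  1.22 -0.22] F [ 0.7 -1.  -1. ] open 0.044 t 24.45
```

```bash
python3 -m creep '[0,-0.03,0.003,0.002,0,0,0,0,-0.03,0.003,0,0,0,0,0,-0.03,0.003,0,0,0,0,0,-0.03,0.003,0,0,0,0,0,-0.03,0.003,0,0,0,0,0,-0.03,0.003,0,0,0,0,0,-0.03,0.003,0,0,0,0,0,-0.025,0.003,0,0,0,0,0,-0.015,0.0015,0,0,0,0,0,-0.005,0.0005,0,0,0,0]'; python3 -m creep '[0.01,0,0,0,0,0,0,0.015,0,0,0,0,0,0,0.01,0,0,0,0,0,0,0.005,0,0,0,0,0,0,0,0,0,0,0,0,0,0,0,0,0,0,0,0,0,0,0,0,0,0,0,0,0,0,0,0,0,0,0,0,0,0,0,0,0,0,0,0,0,0,0,0]'; python3 go.py .5035 -.2235 .055 -5.9;python3 - <<'E'
from fit import *
s=crop("scene",(240,130,400,310),3.5,"p1s")
t=crop("top",(260,170,385,265),6,"p1t")
cv2.imwrite("pics/scene7.png",s);cv2.imwrite("pics/top7.png",t)
E
```

```text
t: 25.28
tcp_pos: [0.5014, -0.2237, 0.1992]
eef_rot: [0.038, 0.707, -0.039, 0.706]
wrist_force: [-0.2, -0.0, -1.0]
opening: 0.0435
t: 26.12
tcp_pos: [0.5033, -0.2202, 0.1602]
eef_rot: [0.037, 0.706, -0.037, 0.706]
wrist_force: [0.0, -0.1, -1.6]
opening: 0.0435
tcp [ 0.5033 -0.2202  0.1602] x [ 0.001 -0.    -1.   ] z(jaw) deg -6.03
shift tool mm [105.2  -3.3   0.5] |d| 105.3
turn to -5.9 rv rad [-0.0023  0.0007 -0.    ] deg 0.1
turn to 174.1 rv rad [ 3.1393e+00 -1.0000e-04 -1.1000e-03] deg 179.9
turn to -185.9 rv rad [ 3.1393e+00 -1.0000e-04 -1.1000e-03] deg 179.9
q [-0.42  0.23  0.87  1.84 -0.19  1.16  0.41] F [ 0.  -0.1 -1.6] open 0.0435 t 26.12
```

View pics/p1s.png

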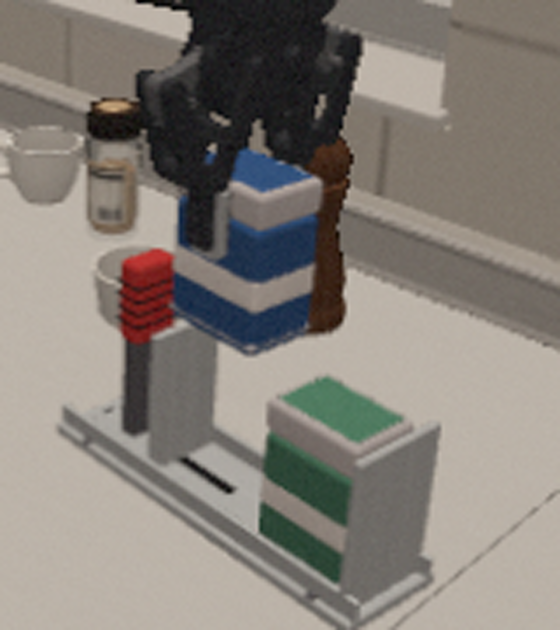

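View pics/p1t.png

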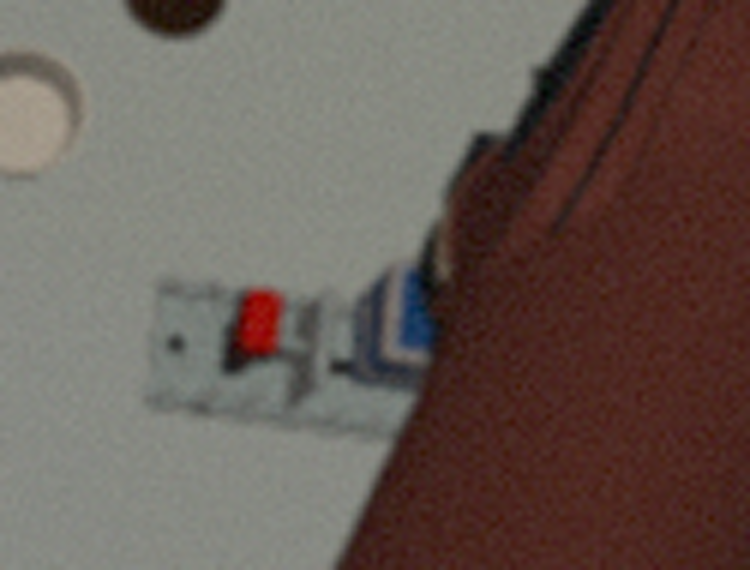

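Run:
```python
from fit import *
def P(p,l):
    q=T((p[0],p[1],p[3]),l); q[:,2]+=p[2]; return q
obs=[((-.022,-.031,0),(311.4,230.6)),((.022,-.031,0),(328,222)),((-.022,.031,0),(289.1,212.9)),((.022,-.031,.089),(331.4,182))]
f=lambda p:np.concatenate([proj("scene",P(p,l))[0]-np.array(u) for l,u in obs])
s=least_squares(f,[.503,-.22,.114,-.103]);print(s.x,np.rad2deg(s.x[3]),np.round(s.fun,1))
p=[.5033,-.2202,.1139,-.103];print("pred-obs at TCP pose",np.round(f(p),1))
# green tin corners seen: top near corner etc. crop coords
g=[((-.022,.031,.097),(267,400)),((-.022,-.031,.097),(355,452)),((-.022,.031,.008),(262,530))]
fg=lambda p:np.concatenate([proj("scene",T(p,l))[0]-(np.array(u)/3.5+[240,130]) for l,u in g])
s=least_squares(fg,[.496,-.293,-.103]);print("green",s.x,np.rad2deg(s.x[2]),np.round(s.fun,1))
# plate tin-side bottom/top edges
pl=[((.024,0,.098),(217,325)),((-.024,0,.02),(150,455)),((-.024,0,.098),(153,335))]
fp=lambda p:np.concatenate([proj("scene",T((*p,-.103),l))[0]-(np.array(u)/3.5+[240,130]) for l,u in pl])
s=least_squares(fp,[.51,-.185]);print("plate",s.x,np.round(s.fun,1))
```

```text
[ 0.54196898 -0.19060402  0.09484559 -0.1869534 ] -10.711640993545338 [-1.  -1.9 -0.3  0.6  1.4  3.  -0.1 -1.5]
pred-obs at TCP pose [ 0.4  2.3  0.9  3.4 -0.7  6.8  1.4 -1.4]
green [ 0.49748518 -0.29428275 -0.19046272] -10.91271012887378 [ 1.  -1.6 -0.1 -0.2 -0.9  1.7]
plate [ 0.50263615 -0.18388171] [ 0.2 -3.2 -0.3  1.5  0.1  1.4]
```

Run:
```python
from fit import *
s=cv2.imread("pics/scene7.png");box=(280,165,345,240);k=8
x0,y0,x1,y1=box;o=cv2.resize(s[y0:y1,x0:x1],None,fx=k,fy=k,interpolation=2);o2=o.copy()
segs("scene",o2,(.5033,-.2202,-.103),boxe(0,0,.044,.062,.1139,.2029),(0,255,255),box,k)
cv2.imwrite("pics/p2s.png",cv2.resize(np.hstack([o,o2]),None,fx=.76,fy=.76,interpolation=cv2.INTER_AREA))
```

```text
(no output)
```

View pics/p2s.png

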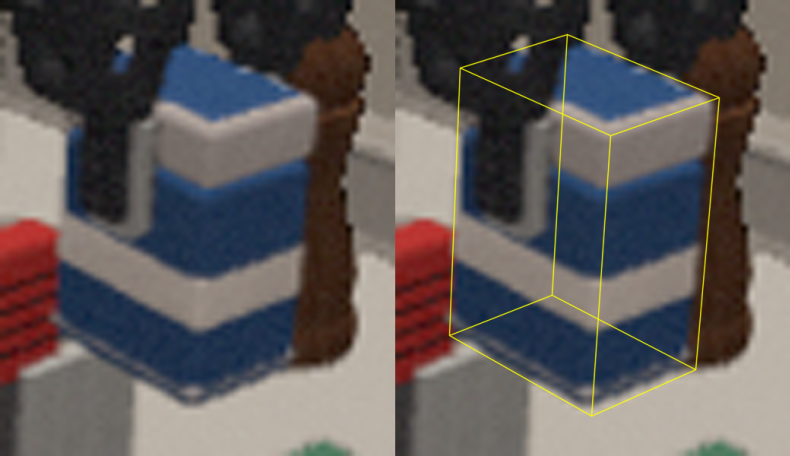

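```bash
python3 -m creep '[0.015,-0.0033,0.0005,0,0,0,0,0.02,0,0,0,0,0,0,0.015,0,0,0,0,0,0,0.005,0,0,0,0,0,0,0,0,0,0,0,0,0,0,0,0,0,0,0,0,0,0,0,0,0,0,0,0,0,0,0,0,0,0,0,0,0,0,0,0,0,0,0,0,0,0,0,0]'; python3 go.py .5035 -.2235 .055 -5.9;python3 - <<'E'
from fit import *
s=crop("scene",(270,160,380,310),4,"p3s")
cv2.imwrite("pics/scene8.png",s)
st=r.get_state();x,y,z=st['tcp_pos'];a=-.103
box=(270,160,380,310);k=5
x0,y0,x1,y1=box;o=cv2.resize(s[y0:y1,x0:x1],None,fx=k,fy=k,interpolation=2);o2=o.copy()
segs("scene",o2,(x,y,a),boxe(0,0,.044,.062,z-.0463,z+.0427),(0,255,255),box,k)
segs("scene",o2,(.503,-.226,a),boxe(0,.044,.048,.006,.02,.098)+boxe(0,-.105,.052,0,.008,.098),(0,255,0),box,k)
cv2.imwrite("pics/p3s.png",cv2.resize(np.hstack([o,o2]),None,fx=.72,fy=.72,interpolation=cv2.INTER_AREA))
E
```

```text
t: 27.05
tcp_pos: [0.5035, -0.2235, 0.1053]
eef_rot: [0.037, 0.706, -0.037, 0.706]
wrist_force: [0.0, 0.1, -0.9]
opening: 0.0436
tcp [ 0.5035 -0.2235  0.1053] x [ 0.001 -0.    -1.   ] z(jaw) deg -6.03
shift tool mm [50.3  0.  -0.1] |d| 50.3
turn to -5.9 rv rad [-0.0023  0.0009 -0.0001] deg 0.1
turn to 174.1 rv rad [ 3.1393e+00 -1.0000e-04 -1.4000e-03] deg 179.9
turn to -185.9 rv rad [ 3.1393e+00 -1.0000e-04 -1.4000e-03] deg 179.9
q [-0.38  0.31  0.84  1.89 -0.26  1.05  0.47] F [ 0.   0.1 -0.9] open 0.0436 t 27.05
```

View pics/p3s.png

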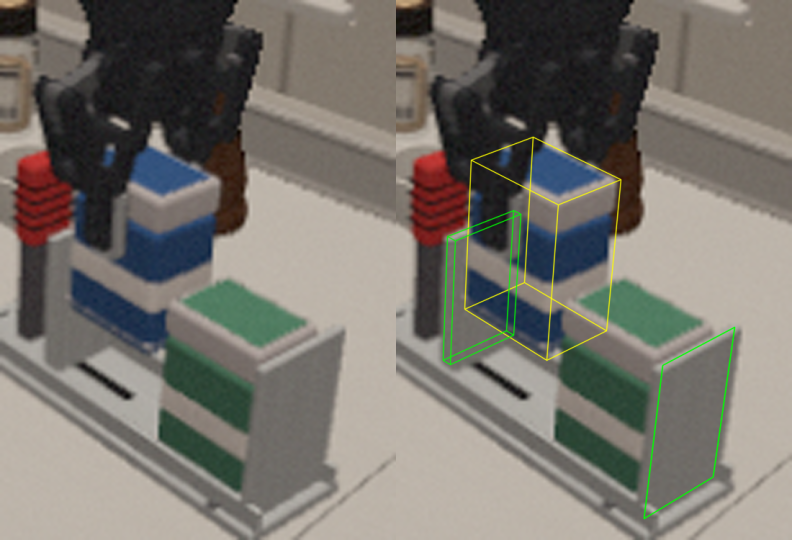

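```bash
python3 -m creep '[0.01,0,0,0,0,0,0,0.015,0,0,0,0,0,0,0.01,0,0,0,0,0,0,0.007,0,0,0,0,0,0,0.003,0,0,0,0,0,0,0,0,0,0,0,0,0,0,0,0,0,0,0,0,0,0,0,0,0,0,0,0,0,0,0,0,0,0,0,0,0,0,0,0,0]'; python3 go.py .5035 -.2235 .0545 -5.9
```

```text
t: 27.93
tcp_pos: [0.5035, -0.2236, 0.0603]
eef_rot: [0.037, 0.706, -0.037, 0.706]
wrist_force: [-0.3, -0.2, -1.8]
opening: 0.0433
tcp [ 0.5035 -0.2236  0.0603] x [ 0.001 -0.    -1.   ] z(jaw) deg -6.04
shift tool mm [ 5.8  0.1 -0.1] |d| 5.8
turn to -5.9 rv rad [-0.0024  0.0008  0.    ] deg 0.1
turn to 174.1 rv rad [ 3.1392e+00  0.0000e+00 -1.3000e-03] deg 179.9
turn to -185.9 rv rad [ 3.1392e+00  0.0000e+00 -1.3000e-03] deg 179.9
q [-0.34  0.37  0.81  1.93 -0.33  0.97  0.52] F [-0.3 -0.2 -1.8] open 0.0433 t 27.93
```

```bash
python3 -m creep '[0.002,0,0,0,0,0,0,0.002,0,0,0,0,0,0,0.001,0,0,0,0,0,0,0.001,0,0,0,0,0,0,0.0005,0,0,0,0,0,0,0,0,0,0,0,0,0,0,0,0,0,0,0,0,0,0,0,0,0,0,0,0,0,0,0,0,0,0,0,0,0,0,0,0,0]'; python3 go.py .5035 -.2235 .0545 -5.9
```

```text
t: 28.77
tcp_pos: [0.5032, -0.2235, 0.0543]
eef_rot: [0.038, 0.706, -0.037, 0.706]
wrist_force: [-7.1, 3.7, 15.6]
opening: 0.0434
tcp [ 0.5032 -0.2235  0.0543] x [-0.     0.001 -1.   ] z(jaw) deg -6.04
shift tool mm [-0.2 -0.   0.3] |d| 0.4
turn to -5.9 rv rad [-0.0025 -0.0002 -0.0011] deg 0.2
turn to 174.1 rv rad [ 3.1391e+00 -1.7000e-03  3.0000e-04] deg 179.9
turn to -185.9 rv rad [ 3.1391e+00 -1.7000e-03  3.0000e-04] deg 179.9
q [-0.33  0.38  0.8   1.93 -0.33  0.96  0.52] F [-7.1  3.7 15.6] open 0.0434 t 28.77
```

```bash
python3 -m creep '[-0.0005,0,0,0,0,0,0,0,0,0,0,0,0,1,0,0,0,0,0,0,1,0,0,0,0,0,0,1,0,0,0,0,0,0,1,0,0,0,0,0,0,1,-0.01,0,0,0,0,0,1,-0.025,0,0,0,0,0,1,-0.025,0,0,0,0,0,1,-0.025,0,0,0,0,0,1]'; python3 -m creep '[-0.03,0,0,0,0,0,1,-0.03,0,0,0,0,0,1,-0.03,0.005,0,0,0,0,1,0,0.02,0,0,0,0,1,0,0.03,0,0,0,0,1,0,0.02,0,0,0,0,1,0,0,0,0,0,0,1,0,0,0,0,0,0,1,0,0,0,0,0,0,1,0,0,0,0,0,0,1]'; python3 go.py .511 -.1493 .095 -5.9;python3 - <<'E'
from fit import *
s=crop("scene",(240,130,400,310),3.5,"p4s");cv2.imwrite("pics/scene9.png",s)
t=crop("top",(260,170,385,265),6,"p4t");cv2.imwrite("pics/top9.png",t)
E
```

```text
t: 29.6
tcp_pos: [0.5029, -0.2238, 0.1404]
eef_rot: [0.037, 0.706, -0.038, 0.706]
wrist_force: [-0.0, 0.1, -0.2]
opening: 0.0852
t: 30.43
tcp_pos: [0.5108, -0.1503, 0.2291]
eef_rot: [0.038, 0.706, -0.038, 0.706]
wrist_force: [-0.4, -0.4, 0.6]
opening: 0.0852
tcp [ 0.5108 -0.1503  0.2291] x [ 0. -0. -1.] z(jaw) deg -6.14
shift tool mm [1.341e+02 1.000e+00 1.000e-01] |d| 134.1
turn to -5.9 rv rad [-0.0043  0.0002  0.0004] deg 0.2
turn to 174.1 rv rad [ 3.1373e+00  7.0000e-04 -3.0000e-04] deg 179.8
turn to -185.9 rv rad [ 3.1373e+00  7.0000e-04 -3.0000e-04] deg 179.8
q [-0.58  0.1   0.85  1.79 -0.08  1.29  0.18] F [-0.4 -0.4  0.6] open 0.0852 t 30.43
```

View pics/p4s.png

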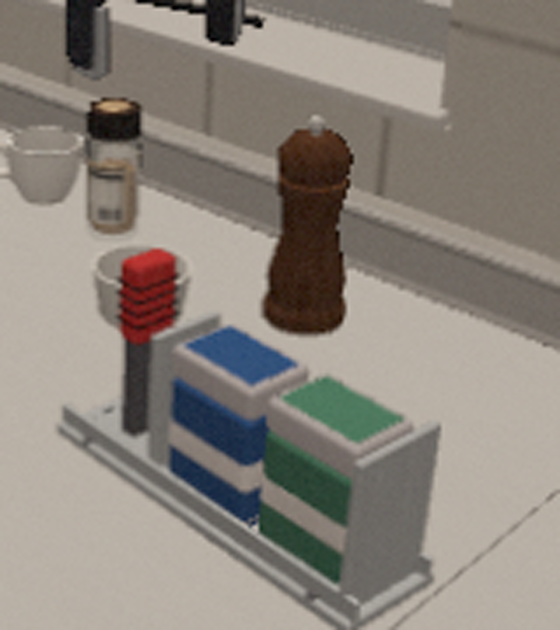

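View pics/p4t.png

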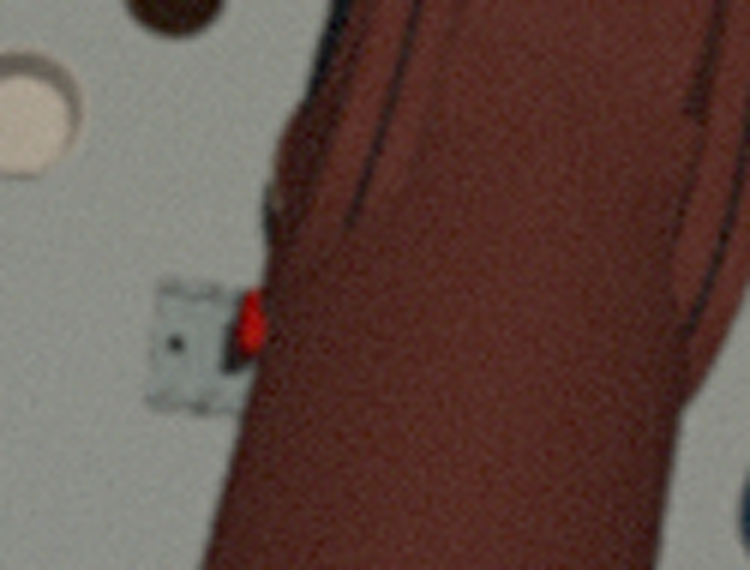

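```bash
python3 -m creep '[0,0.03,0,0,0,0,1,0,0.035,0,0,0,0,1,0,0.035,0,0,0,0,1,0,0.035,0,0,0,0,1,0,0.035,0,0,0,0,1,0,0.03,0,0,0,0,1,0,0.01,0,0,0,0,1,0,0,0,0,0,0,1,0,0,0,0,0,0,1,0,0,0,0,0,0,1]'
python3 - <<'E'
from fit import *
s=crop("scene",(280,215,370,310),8,"p5s");cv2.imwrite("pics/scene10.png",s)
t=crop("top",(280,205,375,255),8,"p5t");cv2.imwrite("pics/top10.png",t)
def blob(n,im,lo,hi,box,z):
    x0,y0,x1,y1=box;h=cv2.cvtColor(im[y0:y1,x0:x1],cv2.COLOR_BGR2HSV);m=cv2.inRange(h,np.array(lo),np.array(hi))
    nn,l,st,ce=cv2.connectedComponentsWithStats(m);i=1+np.argmax(st[1:,4]);p=np.argwhere(l==i)[:,::-1]+[x0,y0]
    w=onz(n,p,z)[:,:2];ev=np.linalg.eigh(np.cov(w.T));v=ev[1][:,1]
    print(n,p.mean(0).round(1),w.mean(0).round(4),"yaw",round(np.rad2deg(np.arctan(-v[0]/v[1])),1),np.sqrt(12*ev[0]).round(4),len(p));return p.mean(0),w.mean(0)
o=np.array([.503,-.226]);a=-.104;ax=np.array([np.cos(a),np.sin(a)]);ay=np.array([-np.sin(a),np.cos(a)])
B=((100,90,60),(125,255,255));G=((60,60,70),(95,255,255))
for nm,c,bs,bt in(("blue",B,(285,220,330,242),(310,215,345,245)),("green",G,(310,230,365,262),(335,215,372,248))):
    us,ws=blob("scene",s,*c,bs,.097);ut,wt=blob("top",t,*c,bt,.097)
    q=tri(us,ut)[0];
    for k,w in(("scene",ws),("top",wt),("tri",q[:2])): print(nm,k,"local x,y mm",np.round(1000*np.array([(w-o)@ax,(w-o)@ay]),1))
    print(nm,q)
E
```

```text
t: 31.37
tcp_pos: [0.5333, 0.0578, 0.2288]
eef_rot: [0.038, 0.706, -0.038, 0.706]
wrist_force: [0.3, -0.5, 0.5]
opening: 0.0857
scene [308.6 231.1] [ 0.5024 -0.2225] yaw -7.7 [0.0333 0.0512] 245
top [328.9 228.3] [ 0.5024 -0.2253] yaw -6.1 [0.0325 0.0509] 199
blue scene local x,y mm [-1.   3.4]
blue top local x,y mm [-0.7  0.7]
blue tri local x,y mm [-1.9  1.7]
blue [ 0.50127862 -0.22410798  0.09815717  0.31741453]
scene [337.  246.4] [ 0.4969 -0.2918] yaw -6.4 [0.0334 0.0511] 291
top [353.3 230.9] [ 0.4975 -0.2955] yaw -6.0 [0.0331 0.0508] 204
green scene local x,y mm [  0.7 -66.1]
green top local x,y mm [  1.8 -69.7]
green tri local x,y mm [ -0.1 -67.9]
green [ 0.49582014 -0.29347988  0.09833761  0.54646334]
```

View pics/p5s.png

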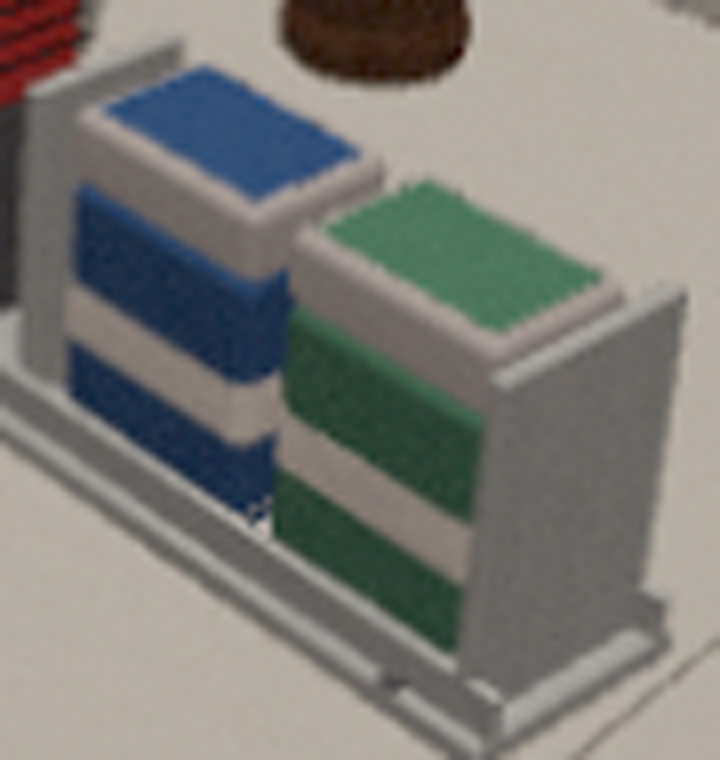

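View pics/p5t.png

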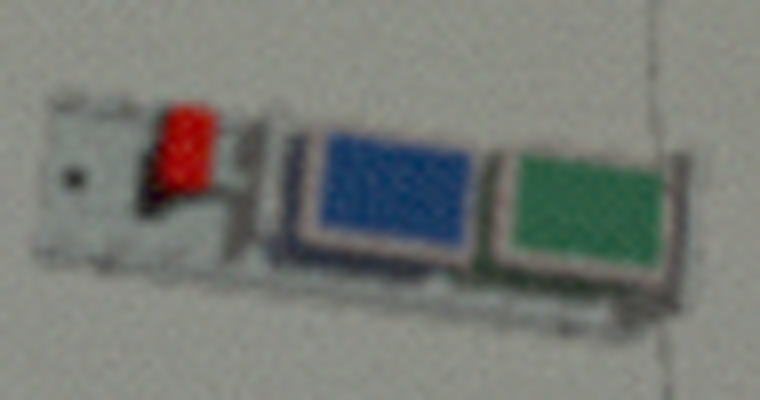

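Blue stands upright, but every estimate puts it about 2 mm to -x of the green tin. I'll regrip it and shift it over by 2 mm.

```bash
python3 go.py .5032 -.2235 .16 -5.95; python3 -m creep '[0,-0.025,0,0,0,0,1,0,-0.035,0,0,0,0,1,0,-0.035,0,0,0,0,1,0,-0.035,0,0,0,0,1,0,-0.035,0,0,0,0,1,0,-0.035,0,0,0,0,1,0,-0.035,0,0,0,0,1,0.01,-0.03,0,0,0,0,1,0.02,-0.015,0,0,0,0,1,0.02,-0.003,0,0,0,0,1]';python3 go.py .5032 -.2235 .055 -5.95
```

```text
tcp [0.5332 0.0579 0.2289] x [ 0. -0. -1.] z(jaw) deg -6.2
shift tool mm [  69.  -283.     0.5] |d| 291.3
turn to -5.95 rv rad [-0.0044  0.0001  0.0002] deg 0.3
turn to 174.05 rv rad [ 3.1372e+00  3.0000e-04 -1.0000e-04] deg 179.7
turn to -185.95 rv rad [ 3.1372e+00  3.0000e-04 -1.0000e-04] deg 179.7
q [-0.82  0.11  0.68  1.77 -0.07  1.29 -0.23] F [ 0.  -0.4 -0. ] open 0.0852 t 31.47
t: 32.3
tcp_pos: [0.5021, -0.227, 0.1792]
eef_rot: [0.039, 0.705, -0.04, 0.707]
wrist_force: [-0.0, 0.2, -0.8]
opening: 0.0852
tcp [ 0.5021 -0.227   0.1792] x [ 0.002 -0.002 -1.   ] z(jaw) deg -6.44
shift tool mm [124.2   3.8   0.4] |d| 124.3
turn to -5.95 rv rad [-0.0085  0.0024  0.0015] deg 0.5
turn to 174.05 rv rad [ 3.1331e+00  2.4000e-03 -3.8000e-03] deg 179.5
turn to -185.95 rv rad [ 3.1331e+00  2.4000e-03 -3.8000e-03] deg 179.5
q [-0.44  0.22  0.9   1.81 -0.18  1.19  0.4 ] F [-0.   0.2 -0.8] open 0.0852 t 32.3
```

```bash
python3 -m creep '[0.015,0,0,-0.006,0,0,1,0.02,0,0,0,0,0,1,0.025,0,0,0,0,0,1,0.025,0,0,0,0,0,1,0.02,0,0,0,0,0,1,0.012,0,0,0,0,0,1,0.004,0,0,0,0,0,1,0,0,0,0,0,0,1,0,0,0,0,0,0,0,0,0,0,0,0,0,0]' 25;python3 -m creep '[0,0,0,0,0,0,0,0,0,0,0,0,0,0,0,0,0,0,0,0,0,0,0,0,0,0,0,0,0,0,0,0,0,0,0,0,0,0,0,0,0,0,0,0,0,0,0,0,0,0,0,0,0,0,0,0,0,0,0,0,0,0,0,0,0,0,0,0,0,0]';python3 go.py .5052 -.2235 .055 -5.95
```

```text
t: 33.13
tcp_pos: [0.5042, -0.222, 0.0591]
eef_rot: [0.035, 0.706, -0.035, 0.707]
wrist_force: [0.0, -0.1, 0.1]
opening: 0.0637
t: 33.97
tcp_pos: [0.504, -0.2216, 0.0588]
eef_rot: [0.035, 0.706, -0.035, 0.707]
wrist_force: [-1.8, 0.2, 7.4]
opening: 0.0437
tcp [ 0.504  -0.2216  0.0588] x [ 0.001  0.    -1.   ] z(jaw) deg -5.68
shift tool mm [ 3.8 -1.7  1.4] |d| 4.4
turn to -5.95 rv rad [ 0.0046  0.0012 -0.0001] deg 0.3
turn to 174.05 rv rad [-3.137e+00  2.000e-04  1.900e-03] deg 179.7
turn to -185.95 rv rad [-3.137e+00  2.000e-04  1.900e-03] deg 179.7
q [-0.35  0.38  0.82  1.93 -0.33  0.97  0.53] F [-1.8  0.2  7.4] open 0.0437 t 33.97
```

```bash
python3 -m creep '[0,0,0.0007,0.004,0,0,0,0,0,0.0007,0,0,0,0,0,0,0,0,0,0,0,0,0,0,0,0,0,0,0,0,0,0,0,0,1,0,0,0,0,0,0,1,0,0,0,0,0,0,1,0,0,0,0,0,0,1,-0.01,0,0,0,0,0,1,-0.025,0,0,0,0,0,1]';python3 -m creep '[-0.03,0,0,0,0,0,1,-0.03,0,0,0,0,0,1,-0.03,0,0,0,0,0,1,-0.03,0.01,0,0,0,0,1,0,0.03,0,0,0,0,1,0,0.035,0,0,0,0,1,0,0.035,0,0,0,0,1,0,0.035,0,0,0,0,1,0,0.035,0,0,0,0,1,0,0.02,0,0,0,0,1]'
python3 - <<'E'
from fit import *
s=crop("scene",(280,215,370,310),8,"p6s");cv2.imwrite("pics/scene11.png",s)
t=crop("top",(280,205,375,255),8,"p6t");cv2.imwrite("pics/top11.png",t)
def blob(n,im,lo,hi,box,z):
    x0,y0,x1,y1=box;h=cv2.cvtColor(im[y0:y1,x0:x1],cv2.COLOR_BGR2HSV);m=cv2.inRange(h,np.array(lo),np.array(hi))
    nn,l,st,ce=cv2.connectedComponentsWithStats(m);i=1+np.argmax(st[1:,4]);p=np.argwhere(l==i)[:,::-1]+[x0,y0]
    w=onz(n,p,z)[:,:2];ev=np.linalg.eigh(np.cov(w.T));v=ev[1][:,1]
    print(n,p.mean(0).round(1),"yaw",round(np.rad2deg(np.arctan(-v[0]/v[1])),1),len(p));return p.mean(0),w.mean(0)
o=np.array([.503,-.226]);a=-.104;ax=np.array([np.cos(a),np.sin(a)]);ay=np.array([-np.sin(a),np.cos(a)])
B=((100,90,60),(125,255,255));G=((60,60,70),(95,255,255))
for nm,c,bs,bt in(("blue",B,(285,220,330,242),(310,215,345,245)),("green",G,(310,230,365,262),(335,215,372,248))):
    us,ws=blob("scene",s,*c,bs,.097);ut,wt=blob("top",t,*c,bt,.097)
    q=tri(us,ut)[0];
    for k,w in(("scene",ws),("top",wt),("tri",q[:2])): print(nm,k,"local x,y mm",np.round(1000*np.array([(w-o)@ax,(w-o)@ay]),1))
E
python3 go.py .511 -.1493 .18 -5.95
```

```text
t: 34.8
tcp_pos: [0.503, -0.2209, 0.0912]
eef_rot: [0.037, 0.708, -0.036, 0.704]
wrist_force: [-0.6, 1.0, 0.2]
opening: 0.0851
t: 35.63
tcp_pos: [0.5256, -0.0185, 0.2135]
eef_rot: [0.036, 0.706, -0.035, 0.706]
wrist_force: [0.5, -0.5, -0.9]
opening: 0.0856
scene [308.9 230.9] yaw -5.1 247
top [329. 228.] yaw -6.5 201
blue scene local x,y mm [-0.1  3.6]
blue top local x,y mm [0.3 0.4]
blue tri local x,y mm [-1.2  1.6]
scene [337.  246.4] yaw -6.5 289
top [353.2 230.9] yaw -4.4 202
green scene local x,y mm [  0.6 -66. ]
green top local x,y mm [  1.6 -69.5]
green tri local x,y mm [ -0.2 -67.8]
tcp [ 0.5257 -0.0182  0.2133] x [ 0.     0.001 -1.   ] z(jaw) deg -5.56
shift tool mm [  33.1 -131.9   -2. ] |d| 136.0
turn to -5.95 rv rad [ 0.0068  0.     -0.0009] deg 0.4
turn to 174.05 rv rad [-3.1348e+00  1.4000e-03  1.0000e-04] deg 179.6
turn to -185.95 rv rad [-3.1348e+00  1.4000e-03  1.0000e-04] deg 179.6
q [-0.76  0.09  0.77  1.82 -0.07  1.25 -0.07] F [0.3 0.3 0.6] open 0.0855 t 35.73
```

View pics/p6s.png

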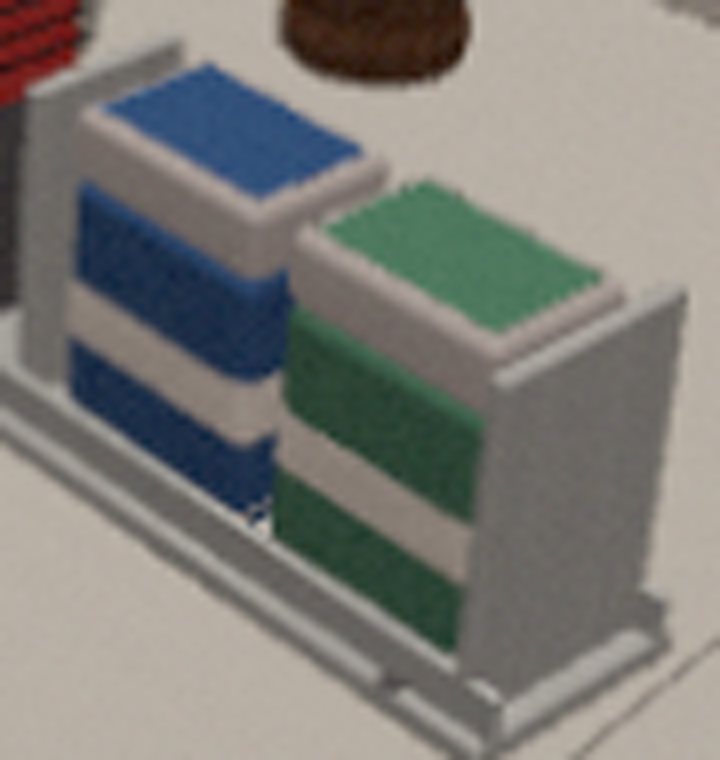

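Lined up to about 1 mm now. Next I grip the retainer.

```bash
python3 -m creep '[0,-0.02,0,0.006,0,0,1,0,-0.035,0,0,0,0,1,0,-0.035,0,0,0,0,1,0.005,-0.025,0,0,0,0,1,0.015,-0.013,0,0,0,0,1,0.02,-0.004,0,0,0,0,1,0.025,0,0,0,0,0,1,0.02,0,0,0,0,0,1,0.01,0,0,0,0,0,1,0,0,0,0,0,0,1]';python3 go.py .511 -.1493 .0965 -5.95
```

```text
t: 36.57
tcp_pos: [0.5097, -0.1545, 0.1164]
eef_rot: [0.039, 0.707, -0.039, 0.705]
wrist_force: [0.2, 0.7, 0.5]
opening: 0.0854
tcp [ 0.5097 -0.1545  0.1164] x [-0.003 -0.    -1.   ] z(jaw) deg -6.33
shift tool mm [19.9  5.3  0.8] |d| 20.6
turn to -5.95 rv rad [-0.0066 -0.0032  0.0008] deg 0.4
turn to 174.05 rv rad [3.135e+00 1.200e-03 5.000e-03] deg 179.6
turn to -185.95 rv rad [3.135e+00 1.200e-03 5.000e-03] deg 179.6
q [-0.53  0.25  0.85  1.92 -0.21  1.07  0.3 ] F [0.2 0.7 0.5] open 0.0854 t 36.57
```

```bash
python3 -m creep '[0.01,0.003,0.001,-0.004,0,0,1,0.008,0,0,0,0,0,1,0.001,0,0,0,0,0,1,0,0,0,0,0,0,1,0,0,0,0,0,0,0,0,0,0,0,0,0,0,0,0,0,0,0,0,0,0,0,0,0,0,0,0,0,0,0,0,0,0,0,0,0,0,0,0,0,0]' 30;python3 -m creep '[0,0,0,0,0,0,0,0,0,0,0,0,0,0,0,0,0,0,0,0,0,0,0,0,0,0,0,0,0,0,0,0,0,0,0,0,0,0,0,0,0,0,0,0,0,0,0,0,0,0,0,0,0,0,0,0,0,0,0,0,0,0,0,0,0,0,0,0,0,0]';python3 go.py .511 -.1493 .0965 -5.95
```

```text
t: 37.4
tcp_pos: [0.5108, -0.1509, 0.099]
eef_rot: [0.038, 0.707, -0.037, 0.705]
wrist_force: [-10.3, 3.0, 12.1]
opening: 0.0295
t: 38.23
tcp_pos: [0.5108, -0.1509, 0.099]
eef_rot: [0.038, 0.707, -0.037, 0.705]
wrist_force: [-10.1, 2.2, 12.7]
opening: 0.0293
tcp [ 0.5108 -0.1509  0.099 ] x [-0.003  0.001 -1.   ] z(jaw) deg -6.05
shift tool mm [2.5 1.6 0. ] |d| 3.0
turn to -5.95 rv rad [-0.0018 -0.0034 -0.0011] deg 0.2
turn to 174.05 rv rad [ 3.1398e+00 -1.8000e-03  5.4000e-03] deg 179.9
turn to -185.95 rv rad [ 3.1398e+00 -1.8000e-03  5.4000e-03] deg 179.9
q [-0.52  0.28  0.84  1.94 -0.24  1.04  0.32] F [-10.1   2.2  12.7] open 0.0293 t 38.23
```

```bash
python3 -m creep '[0,-0.001,-0.0005,0,0,0,0,0,-0.0015,-0.0003,0,0,0,0,0,-0.002,0,0,0,0,0,0,-0.002,0,0,0,0,0,0,-0.002,0,0,0,0,0,0,-0.002,0,0,0,0,0,0,-0.002,0,0,0,0,0,0,-0.0015,0,0,0,0,0,0,-0.001,0,0,0,0,0,0,-0.001,0,0,0,0,0]';python3 go.py .511 -.1509 .0965 -5.95
```

```text
t: 39.07
tcp_pos: [0.5091, -0.1663, 0.0991]
eef_rot: [0.038, 0.707, -0.037, 0.705]
wrist_force: [-7.2, 3.4, 9.4]
opening: 0.0295
tcp [ 0.5091 -0.1663  0.0991] x [-0.002  0.002 -1.   ] z(jaw) deg -6.03
shift tool mm [ 2.6 15.5  0.2] |d| 15.7
turn to -5.95 rv rad [-0.0014 -0.0021 -0.0015] deg 0.2
turn to 174.05 rv rad [ 3.1402e+00 -2.4000e-03  3.2000e-03] deg 179.9
turn to -185.95 rv rad [ 3.1402e+00 -2.4000e-03  3.2000e-03] deg 179.9
q [-0.49  0.28  0.84  1.93 -0.25  1.04  0.35] F [-7.2  3.4  9.4] open 0.0295 t 39.07
```

```bash
python3 -m creep '[0,-0.0007,-0.0003,0,0,0,0,0,-0.0007,0,0,0,0,0,0,-0.0007,0,0,0,0,0,0,-0.0007,0,0,0,0,0,0,-0.0007,0,0,0,0,0,0,-0.0005,0,0,0,0,0,0,-0.0005,0,0,0,0,0,0,0,0,0,0,0,0,0,0,0,0,0,0,0,0,0,0,0,0,0,0]';python3 go.py .511 -.1509 .0965 -5.95
python3 - <<'E'
from fit import *
s=crop("scene",(280,180,370,310),5,"q1s")
E
```

```text
t: 39.9
tcp_pos: [0.5087, -0.1699, 0.0991]
eef_rot: [0.038, 0.707, -0.036, 0.706]
wrist_force: [-5.6, 6.0, 8.8]
opening: 0.0291
tcp [ 0.5087 -0.1699  0.0991] x [-0.001  0.002 -1.   ] z(jaw) deg -5.99
shift tool mm [ 2.6 19.2  0.3] |d| 19.3
turn to -5.95 rv rad [-0.0007 -0.0017 -0.0022] deg 0.2
turn to 174.05 rv rad [ 3.1409e+00 -3.5000e-03  2.7000e-03] deg 180.0
turn to -185.95 rv rad [ 3.1409e+00 -3.5000e-03  2.7000e-03] deg 180.0
q [-0.49  0.28  0.84  1.93 -0.25  1.04  0.36] F [-5.6  6.   8.8] open 0.0291 t 39.9
```

View pics/q1s.png

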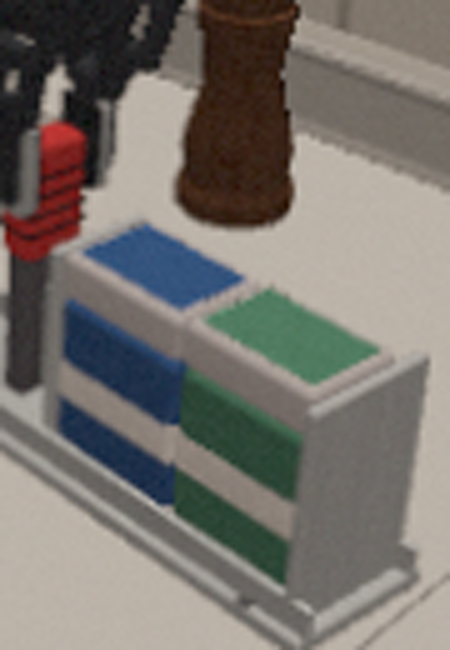

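```bash
python3 -m creep '[0,-0.0004,0,0,0,0,0,0,-0.0004,0,0,0,0,0,0,-0.0004,0,0,0,0,0,0,-0.0004,0,0,0,0,0,0,0,0,0,0,0,0,0,0,0,0,0,0,0,0,0,0,0,0,0,0,0,0,0,0,0,0,0,0,0,0,0,0,0,0,0,0,0,0,0,0,0]';python3 go.py .511 -.1509 .0965 -5.95
```

```text
t: 40.78
tcp_pos: [0.5086, -0.1715, 0.0991]
eef_rot: [0.038, 0.707, -0.036, 0.706]
wrist_force: [-5.3, 6.0, 8.3]
opening: 0.0297
tcp [ 0.5086 -0.1715  0.0991] x [-0.002  0.002 -1.   ] z(jaw) deg -5.99
shift tool mm [ 2.6 20.7  0.3] |d| 20.9
turn to -5.95 rv rad [-0.0007 -0.0018 -0.0023] deg 0.2
turn to 174.05 rv rad [ 3.1409e+00 -3.6000e-03  2.8000e-03] deg 180.0
turn to -185.95 rv rad [ 3.1409e+00 -3.6000e-03  2.8000e-03] deg 180.0
q [-0.48  0.29  0.84  1.93 -0.25  1.04  0.37] F [-5.3  6.   8.3] open 0.0297 t 40.78
```

```bash
python3 -m creep '[0,-0.0004,0,0,0,0,0,0,-0.0004,0,0,0,0,0,0,-0.0003,0,0,0,0,0,0,-0.0003,0,0,0,0,0,0,0,0,0,0,0,0,0,0,0,0,0,0,0,0,0,0,0,0,0,0,0,0,0,0,0,0,0,0,0,0,0,0,0,0,0,0,0,0,0,0,0]';python3 go.py .511 -.1509 .0965 -5.95
```

```text
t: 41.62
tcp_pos: [0.5084, -0.1728, 0.0991]
eef_rot: [0.038, 0.707, -0.036, 0.706]
wrist_force: [-6.3, 6.2, 8.2]
opening: 0.0293
tcp [ 0.5084 -0.1728  0.0991] x [-0.002  0.003 -1.   ] z(jaw) deg -5.99
shift tool mm [ 2.6 22.   0.3] |d| 22.2
turn to -5.95 rv rad [-0.0006 -0.0018 -0.0024] deg 0.2
turn to 174.05 rv rad [ 3.141e+00 -3.800e-03  2.800e-03] deg 180.0
turn to -185.95 rv rad [ 3.141e+00 -3.800e-03  2.800e-03] deg 180.0
q [-0.48  0.29  0.84  1.93 -0.25  1.04  0.37] F [-6.3  6.2  8.2] open 0.0293 t 41.62
```

```bash
python3 -m creep '[0,-0.0003,0,0,0,0,0,0,0,0,0,0,0,0,0,-0.0003,0,0,0,0,0,0,0,0,0,0,0,0,0,-0.0003,0,0,0,0,0,0,0,0,0,0,0,0,0,0,0,0,0,0,0,0,0,0,0,0,0,0,0,0,0,0,0,0,0,0,0,0,0,0,0,0]';python3 go.py .511 -.1509 .0965 -5.95
python3 - <<'E'
from fit import *
s=crop("scene",(290,215,370,310),7,"q2s")
E
```

```text
t: 42.45
tcp_pos: [0.5085, -0.1728, 0.0991]
eef_rot: [0.038, 0.707, -0.035, 0.706]
wrist_force: [-6.4, 9.6, 9.7]
opening: 0.0293
tcp [ 0.5085 -0.1728  0.0991] x [-0.002  0.004 -1.   ] z(jaw) deg -5.96
shift tool mm [ 2.6 22.1  0.3] |d| 22.2
turn to -5.95 rv rad [-0.0001 -0.002  -0.0035] deg 0.2
turn to 174.05 rv rad [ 3.1415 -0.0055  0.0032] deg 180.0
turn to -185.95 rv rad [ 3.1415 -0.0055  0.0032] deg 180.0
q [-0.48  0.29  0.84  1.93 -0.25  1.04  0.37] F [-6.4  9.6  9.7] open 0.0293 t 42.45
```

View pics/q2s.png

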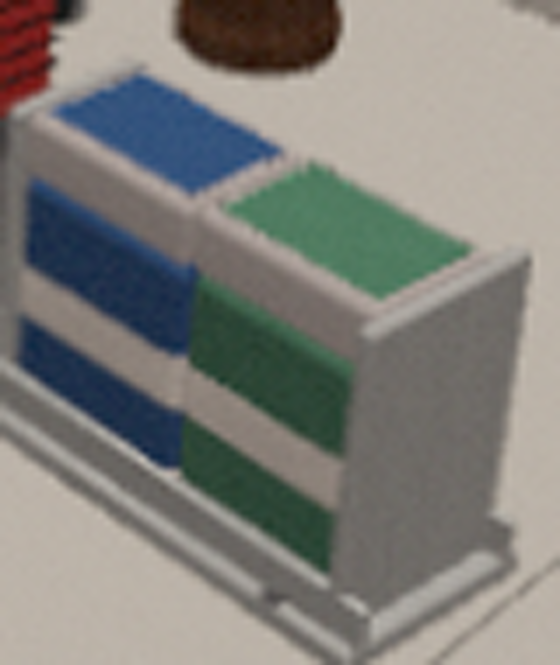

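```bash
python3 -m creep '[0,0.0003,0,0,0,0,0,0,0.0002,0,0,0,0,0,0,0,0,0,0,0,1,0,0,0,0,0,0,1,0,0,0,0,0,0,1,0,0,0,0,0,0,1,0,0,0,0,0,0,1,-0.01,0,0,0,0,0,1,-0.02,0,0,0,0,0,1,-0.03,0,0,0,0,0,1]';python3 -m creep '[-0.03,0,0,0,0,0,1,-0.03,0,0,0,0,0,1,-0.01,0.015,0,0,0,0,1,0,0.03,0,0,0,0,1,0,0.035,0,0,0,0,1,0,0.035,0,0,0,0,1,0,0.035,0,0,0,0,1,0,0.03,0,0,0,0,1,0,0.02,0,0,0,0,1,0,0.005,0,0,0,0,1]'
python3 - <<'E'
from fit import *
s=crop("scene",(280,205,370,310),6,"q3s");cv2.imwrite("pics/scene12.png",s)
t=crop("top",(280,205,375,255),8,"q3t");cv2.imwrite("pics/top12.png",t)
def blob(n,im,lo,hi,box,z):
    x0,y0,x1,y1=box;h=cv2.cvtColor(im[y0:y1,x0:x1],cv2.COLOR_BGR2HSV);m=cv2.inRange(h,np.array(lo),np.array(hi))
    nn,l,st,ce=cv2.connectedComponentsWithStats(m);i=1+np.argmax(st[1:,4]);p=np.argwhere(l==i)[:,::-1]+[x0,y0]
    w=onz(n,p,z)[:,:2];ev=np.linalg.eigh(np.cov(w.T));v=ev[1][:,1]
    print(n,p.mean(0).round(1),"yaw",round(np.rad2deg(np.arctan(-v[0]/v[1])),1),len(p));return p.mean(0),w.mean(0)
o=np.array([.503,-.226]);a=-.104;ax=np.array([np.cos(a),np.sin(a)]);ay=np.array([-np.sin(a),np.cos(a)])
B=((100,90,60),(125,255,255));G=((60,60,70),(95,255,255))
for nm,c,bs,bt in(("blue",B,(285,220,331,245),(310,215,350,245)),("green",G,(310,230,365,262),(335,215,372,248))):
    us,ws=blob("scene",s,*c,bs,.097);ut,wt=blob("top",t,*c,bt,.097)
    q=tri(us,ut)[0];
    for k,w in(("scene",ws),("top",wt),("tri",q[:2])): print(nm,k,"local x,y mm",np.round(1000*np.array([(w-o)@ax,(w-o)@ay]),1))
print(r.get_state()['tcp_pos'])
E
```

```text
t: 43.33
tcp_pos: [0.5074, -0.1745, 0.1583]
eef_rot: [0.037, 0.707, -0.038, 0.705]
wrist_force: [0.5, -0.1, -0.2]
opening: 0.0857
t: 44.17
tcp_pos: [0.5306, 0.0335, 0.2293]
eef_rot: [0.036, 0.706, -0.035, 0.706]
wrist_force: [-0.1, -0.3, -0.3]
opening: 0.0853
scene [313.3 233.4] yaw -7.9 249
top [333.  228.5] yaw -6.1 199
blue scene local x,y mm [-0. -8.]
blue top local x,y mm [  0.5 -11.2]
blue tri local x,y mm [-1.  -9.9]
scene [339.1 247.6] yaw -5.9 299
top [354.6 231.2] yaw -5.9 204
green scene local x,y mm [  0.7 -70.9]
green top local x,y mm [  1.4 -73.4]
green tri local x,y mm [  0.1 -72.1]
[0.53054987 0.02996428 0.2292663 ]
```

View pics/q3s.png

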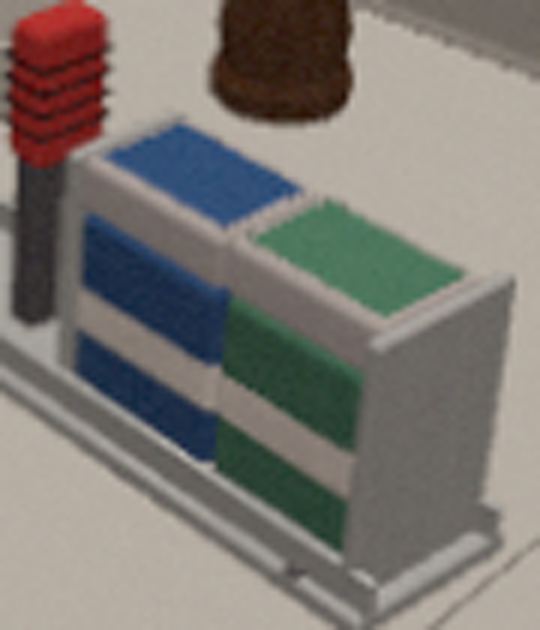

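View pics/q3t.png

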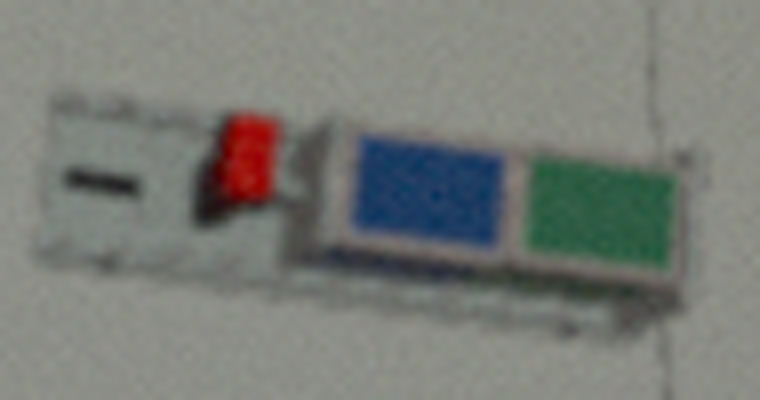

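Both tins are snug: their centres are 62.2 mm apart (nominal 62), the lateral offset is about 1 mm, and the hand is clear. Handing in.

Run:
```python
from h import *
im=r.grab_frame("scene");cv2.imwrite("pics/final.png",im)
a=cv2.imread("pics/scene0.png");b=im
for n,(x0,y0,x1,y1) in dict(salt=(195,200,222,246),ramekin=(264,200,296,225),mill=(314,163,341,227),spice=(263,157,287,198),orange=(143,153,162,190)).items():
    print(n,np.abs(a[y0:y1,x0:x1].astype(int)-b[y0:y1,x0:x1]).mean().round(1))
print(r.get_state()['joint_vel'].round(3)); r.hand_in()
```

```text
salt 4.8
ramekin 28.7
mill 5.8
spice 4.3
orange 4.0
[ 0.021 -0.006  0.02   0.006  0.004 -0.002  0.005]
the job is handed in; nothing more can be done
```

Run:
```python
import cv2,numpy as np
a=cv2.imread("pics/top0.png").astype(int);b=cv2.imread("pics/top12.png").astype(int)
for n,(x0,y0,x1,y1) in dict(ramekin=(250,175,278,202),mill=(278,147,305,178),salt=(239,240,255,256)).items(): print(n,np.abs(a[y0:y1,x0:x1]-b[y0:y1,x0:x1]).mean().round(1))
```

```text
ramekin 40.2
mill 13.2
salt 58.5
```

Run:
```python
import cv2,numpy as np
a=cv2.imread("pics/top7.png");b=cv2.imread("pics/top0.png")
print(np.abs(a[175:202,250:278].astype(int)-b[175:202,250:278]).mean())
f=cv2.imread("pics/final.png")[150:310,190:390];s=cv2.imread("pics/scene0.png")[150:310,190:390]
cv2.imwrite("pics/cmp.png",cv2.resize(np.hstack([s,f]),None,fx=2,fy=2))
```

```text
12.790564373897707
```

View pics/cmp.png

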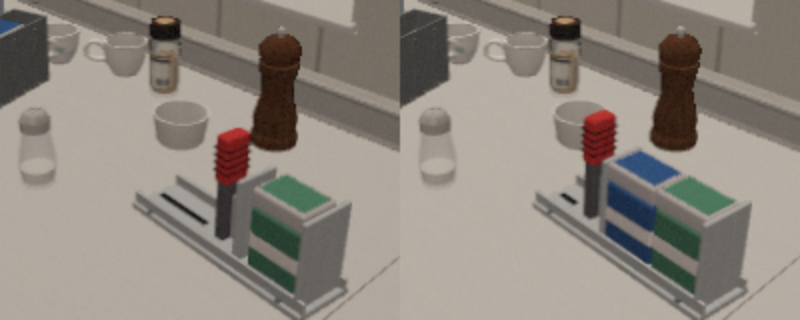

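The job is done and handed in at about 44 s. I slid the retainer open to its stop and lifted the blue tin out of the bin by its ends. I set it down on the worktop to regrip it across its 44 mm side, then stood it in the rack. After nudging it about 2 mm to line up with the green tin, I slid the retainer closed until the tins stopped it at about 10 N, then let go and backed off.

**Last checks:**
- **Tins:** both stand upright. Their centres are 62.2 mm apart (62 mm means touching), with about 1 mm sideways offset. One scene-camera reading put the blue tin's turn at -7.9°, against about -6° for the rack. The top camera gave -6.1°.
- **Retainer:** it moved 22.1 mm back from its stop, where 22 mm is expected for two tins closed up.
- **Salt, mill, spice jar and orange look-alike:** unchanged in the before and after scene pictures.
- **Ramekin:** this one failed the simple picture comparison because the red grip now stands in front of it. By eye it sits where it was. The last top-camera comparison told me nothing about it, the mill or the salt, probably because the arm was in the way.

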